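Unclip a glaze test tile and show its label to the code reader

TASK

Lift the left-hand test tile (as the robot sees it) up out of its roller catch on the rail, find its label end by the corner notch, and hold the tile by its other end under the code reader with the label up, facing the reader's window squarely, centred in its view about 13 cm from the glass and not covered by the fingers. Finish while still holding it there, still and clear of everything; leave the other tile in its holder and do not disturb the pots.

Things in the scene. Friction and masses are not known exactly. Their poses are not given: they have to be found in the camera images.
- rail: Aluminium tile rail, 250 mm long, 36 wide, fixed on the bench. Origin: centre of its underside, on the bench; y along the rail to its left end (seen from the robot), x square across it, away from the robot, z up. Three grey holders, each 36 mm long in x, at y = -80 (right), 0 (middle, empty) and +80 mm (left). All of it is lower than 94 mm.
- holder_left (a point): Middle of the slot floor in the left-hand holder, 28 mm above the bench (a tile's upper edge is 78 mm above the bench). The slot is 10.5 mm wide and runs along the rail's x, with a wall 44 mm high on its right (-y) side and a lip 14 mm high on its left. The other holders are the same.
- catch_left (a point): Axis of the sprung white roller of the left holder's catch (14 mm across, 16 long, in front of a post 22 mm wide). It overhangs the left side of the tile's upper edge by 3 mm at mid-length. Pulled straight up, the tile pushes it aside (some 5 to 8 N in all) and is out of the holder after 50 mm. The other holders are the same.
- holder_right (a point): Middle of the slot floor in the right-hand holder.
- tile_a: A glaze test tile: clay plate 130 mm long, 50 high, 9 thick, about 135 g, on its long edge in an end holder of the rail, long direction square across the rail. Origin: middle of its lower long edge. x: lengthwise to the label end; y: out of the label face; z: to the upper long edge. A 12 x 12 mm corner notch marks the upper corner of the label end; seen facing the label, notched edge up, it is at upper left.
- tile_a_mid (a point): Middle (half-way up) of this tile, axes as its body. The label face is glazed grey-green but for a 36 mm bare clay band at the notched end, with a white code label 28 mm square; the back is bare clay. The tile overhangs its holder by 47 mm at each end, where its two faces can be gripped from above.
- tile_a_label (a point): Centre of this tile's code label: on the label face, 47 mm from the tile's middle towards the notched end and 5 mm below mid-height. Axes as for the tile: y points straight out of the label face.
- tile_b: The other glaze test tile, of the same kind, size, notch, label and axes. Either tile may stand in the left or the right holder, and the two stand opposite ways round. Origin: middle of its lower long edge.
- tile_b_mid (a point): Middle (half-way up) of the other tile, axes as its body.
- tile_b_label (a point): Centre of this tile's code label: on the label face, 47 mm from the tile's middle towards the notched end and 5 mm below mid-height. Axes as for the tile: y points straight out of the label face.
- reader: Code reader on a stand, fixed: flat base 110 x 120 mm, upright column 22 x 30 mm, grey head 62 x 74 x 74 mm whose dark window faces the robot and looks 40 degrees down from level; 350 mm high in all. Origin: the point on the bench under the centre of its view; the centre of the base is 165 mm from it along x, -x points the way the reader faces, z up.
- reader_view (a point): Centre of the reader's view: 130 mm straight out from the middle of its window, 170 mm above the bench. z points from here up to the window, 40 degrees above level (the way the label face should look), y is level along the window. The reader sees about 30 mm to each side of this point and 40 mm nearer or farther.
- pot_round_mid (a point): Middle (half-way up) of a round pinkish pot, 96 mm across, 68 mm high, loose; leave alone.
- pot_blue_mid (a point): Middle of a blue pot, 100 mm across, 78 mm high, loose; leave alone.
- pot_bowl_mid (a point): Middle of a pale green bowl, 120 mm across, 50 mm high, loose; leave alone.

How it is judged:
On the way:
1. the left-hand tile is held in the fingers, lifted clear above the rail's catch, with the other tile left in its holder (((contact force between tile_a and the fingers above 1 N and contact force between tile_a and rail below 0.1 N and z of tile_a_mid in the frame of rail above 0.11 m and x of tile_b_mid in the frame of rail between -0.012 and 0.012 m and y of tile_b_mid in the frame of rail between -0.09 and -0.07 m and z of tile_b_mid in the frame of rail between 0.048 and 0.058 m and angle between tile_b_mid's own z axis and vertical below 0.15 rad) or (contact force between tile_b and the fingers above 1 N and contact force between tile_b and rail below 0.1 N and z of tile_b_mid in the frame of rail above 0.11 m and x of tile_a_mid in the frame of rail between -0.012 and 0.012 m and y of tile_a_mid in the frame of rail between -0.09 and -0.07 m and z of tile_a_mid in the frame of rail between 0.048 and 0.058 m and angle between tile_a_mid's own z axis and vertical below 0.15 rad))), for 0.1 s.
At the end, for the whole second after the job is handed in: The left holder's tile is gripped and still, off rail and reader; label centre within 30 mm sideways and 40 mm in depth of the view centre, facing up (under 72 deg from vertical) and the window within 24 deg, grip 35 mm or more from it; the other tile is seated in the right holder (((contact force between tile_a and the fingers above 1 N and contact force between tile_a and rail below 0.1 N and contact force between tile_a and reader below 0.1 N and x of tile_a_label in the frame of reader_view between -0.03 and 0.03 m and y of tile_a_label in the frame of reader_view between -0.03 and 0.03 m and z of tile_a_label in the frame of reader_view between -0.04 and 0.04 m and angle between the y axis of tile_a_label and the z axis of reader_view, either way round below 0.42 rad and angle between tile_a_label's own y axis and vertical below 1.25 rad and distance between the grasp point and tile_a_label above 0.035 m and linear speed of tile_a below 0.03 m/s and angular speed of tile_a below 0.3 rad/s and x of tile_b_mid in the frame of rail between -0.012 and 0.012 m and y of tile_b_mid in the frame of rail between -0.09 and -0.07 m and z of tile_b_mid in the frame of rail between 0.048 and 0.058 m and angle between tile_b_mid's own z axis and vertical below 0.15 rad) or (contact force between tile_b and the fingers above 1 N and contact force between tile_b and rail below 0.1 N and contact force between tile_b and reader below 0.1 N and x of tile_b_label in the frame of reader_view between -0.03 and 0.03 m and y of tile_b_label in the frame of reader_view between -0.03 and 0.03 m and z of tile_b_label in the frame of reader_view between -0.04 and 0.04 m and angle between the y axis of tile_b_label and the z axis of reader_view, either way round below 0.42 rad and angle between tile_b_label's own y axis and vertical below 1.25 rad and distance between the grasp point and tile_b_label above 0.035 m and linear speed of tile_b below 0.03 m/s and angular speed of tile_b below 0.3 rad/s and x of tile_a_mid in the frame of rail between -0.012 and 0.012 m and y of tile_a_mid in the frame of rail between -0.09 and -0.07 m and z of tile_a_mid in the frame of rail between 0.048 and 0.058 m and angle between tile_a_mid's own z axis and vertical below 0.15 rad))); the arm keeps its last pose, push and grip.
It fails at once if a pot was moved more than 20 mm (distance of any of pot_round_mid, pot_blue_mid, pot_bowl_mid from where it was at the start of the episode above 0.02 m).
It also fails if it takes over 45 s, if anything falls off the work surface, if the arm or the gripper's body presses on something with over 40 N, if the wrist force passes 120 N, or if a joint passes its speed limit or range.

ROBOT

A 6-joint arm with a two-finger parallel gripper is mounted at the origin on the work surface. World frame = base frame: x ahead of the robot, y to its left, z up, the work surface at z = 0. Lengths are in m, angles in rad, forces in N, time in s.
With the tool pointing down it reaches from about 0.225 to 0.875 m from the base axis. Payload 3.4 kg.
Tool frame: the origin (TCP) lies on the centre line of the jaws, within the pads' length; the fingertips stand 17 mm ahead of it and the grasp point (between the pads) lies 2 mm behind it (manip.finger_overhang is the distance from the TCP to the fingertips, in m); y points along the fingers, x is the direction in which the jaws open and shut, and the axes are right-handed (so a half turn about y gives the same grasp; the last joint's range is limited). The gripper opens to 85 mm and grips with 20 to 120 N. Pads are 22 mm wide; open, the fingers measure 114 mm over their backs; the gripper's body (76 mm by 85 mm) begins 54 mm behind the grasp point. The pads swing forward as they close: fully open they stand 13 mm farther back than shut.
Start: joints at [1.029, 0.276, 1.505, -0, 1.361, -0.121], TCP at [0.235, 0.525, 0.218] pointing down, gripper open.
Joint ranges: [-2.89, 2.89], [-0.75, 2.08], [0.22, 2.7], [-1.18, 4.32], [0.11, 2.71], [-2.7, 2.7]. Speed limits (rad/s): [2.57, 2.57, 3.14, 3.14, 3.14, 3.14].

INTERFACE

Orientations are given as a unit quaternion [w, x, y, z].
In Python, from rig import manip gives the robot as it stands.
- The arm moves only by the tool arm_command, never from a script. Its argument "commands" is a list of rows, each a list of 3 entries, a list of its own where there are three numbers: the finger opening in cm, from 0 to 8.54, then the shift along the world's x, y, z in cm, then the turn about the world's z in rad. A call has 1 to 12 rows; each row shifts and turns the commanded pose from where the row before left it; what a row does not reach is not made up. A row lasts 1/10 s, in which the tool goes at most 50 mm and 8.59 degrees, less where a joint would pass 70% of its speed; a pose out of reach is approached as far as the arm can. A call with a gripper value outside its range is refused whole. The fingers move at their own pace and stop on an object; "grip_force" is the grip in N (left out, the last holds). Time passes only in rows, so rows that do not move let the fingers close. It gives the time, the measured TCP pose, the force and the opening at its end, in the units of the state.
- manip.get_state(): the state, without advancing time (a new reading comes with each control period).
- manip.get_image(name): name is "scene" or "top"; returns a dict with "pixels" (400x640x3 uint8, red, green, blue), "range_z" (400x640 float32, m along the optical axis (not along the pixel's ray), 0 where there is no reading), "intrinsics" (3x3 intrinsics, pixels), "R" (3x3) and "t" (3): a world point X has camera coordinates R X + t. Camera axes: x right, y down, z forward; pixel columns grow to the right and rows downward; lengths in m; the calibration is good to about 2 mm. A picture is of the moment at which its call begins.
- manip.sign_off(): hands the job in, once; it reports no verdict.
The state is a dict: "clock": time; "qpos": joint angles; "qd": joint speeds; "effort": joint torques, N m; "position": TCP position; "ee_rot": TCP orientation; "contact_force": force on the tool from outside, world axes, zero at the start; "moment": the same for the moment, N m; "width": finger opening in m.
Only numpy, scipy, OpenCV 4.12 (cv2) and the standard library are available. Lean on these libraries where they do the work, as an engineer would, in place of code of your own. Each camera call takes 0.05 s, during which the arm holds its last target.

## Working session

There is one attempt and no reset: what is moved stays moved. The work goes in short steps, Python scripts to look and compute and a tool call to move; the robot and the scene stay as the last step left them, time stands still between calls to the robot, and variables do not carry over. Pictures are saved under pics/ and viewed, and the job is handed in when it is done.

Besides the shell and the picture viewer there is one more tool, called after "Emit:" in YAML: its name, and indented under it one key for each argument. arm_command: Moves the arm, as the interface text tells. Its arguments: {"type":"object","properties":{"commands":{"type":"array"},"grip_force":{"type":"number"}},"required":["commands"]}

```bash
mkdir -p pics; ls; python3 - <<'E'
from rig import manip
import cv2,numpy as np
s=manip.get_state()
for k in s: print(k,np.round(s[k],4))
for n in("scene","top"):
    d=manip.get_image(n)
    cv2.imwrite(f"pics/{n}0.png",d["pixels"][:,:,::-1])
    np.savez(f"{n}0.npz",**{k:d[k] for k in("pixels","range_z","intrinsics","R","t")})
    print(d["intrinsics"],d["R"],d["t"],-d["R"].T@d["t"])
E
```

```text
pics
clock 0.0
qpos [ 1.029   0.2766  1.5061  0.      1.3607 -0.121 ]
qd [-0.0005  0.0017 -0.0009 -0.0002 -0.001   0.0002]
effort [-1.00000e-04 -4.16775e+01 -2.45802e+01 -6.00000e-04  1.12000e-02
 -0.00000e+00]
position [0.2346 0.5244 0.2175]
ee_rot [-0.5931  0.5937  0.384  -0.3851]
contact_force [ 0.8292 -0.3411  0.4692]
moment [0.0603 0.0102 0.0539]
width 0.0857
[[394.37329448   0.         328.70851909]
 [  0.         394.37329448 204.46814659]
 [  0.           0.           1.        ]] [[-0.84028215  0.54200608 -0.01246251]
 [ 0.35719829  0.53618598 -0.76479669]
 [-0.40784223 -0.6470966  -0.64415115]] [ 0.54359559 -0.08607807  1.10788797] [0.93936411 0.46843228 0.65458965]
[[363.66335832   0.         322.68687223]
 [  0.         363.66335832 203.52658744]
 [  0.           0.           1.        ]] [[-0.01703207 -0.99951402 -0.02610794]
 [-0.99596809  0.01926024 -0.0876163 ]
 [ 0.08807657  0.02451039 -0.99581211]] [-0.02989234  0.59354517  0.86873136] [ 0.51412804 -0.06260258  0.91631702]
```

View pics/scene0.png

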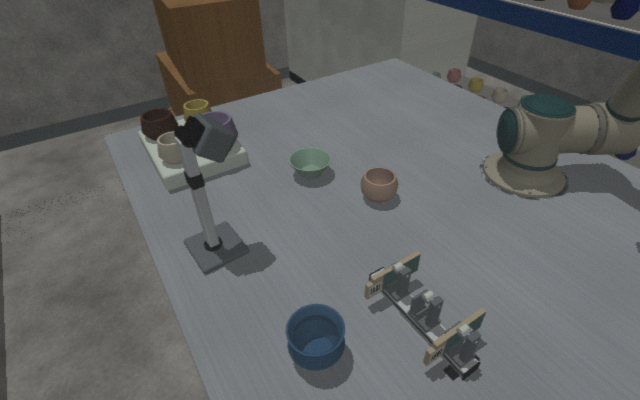

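View pics/top0.png

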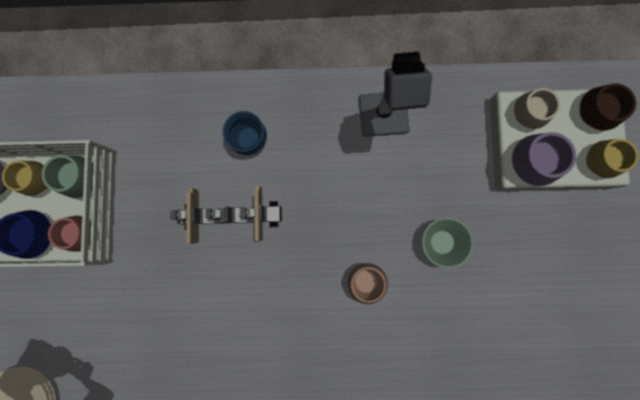

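```bash
python3 - <<'E'
import cv2
a=cv2.imread("pics/scene0.png"); b=cv2.imread("pics/top0.png")
c=cv2.resize(a[240:390,350:500],None,fx=5,fy=4*1.0,interpolation=cv2.INTER_CUBIC)
cv2.imwrite("pics/sc0.png",cv2.convertScaleAbs(c,alpha=1.5))
c=cv2.resize(b[170:260,160:300],None,fx=5.5,fy=5.5,interpolation=cv2.INTER_CUBIC)
cv2.imwrite("pics/tc0.png",cv2.convertScaleAbs(c,alpha=2))
E
```

```text
(no output)
```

View pics/sc0.png

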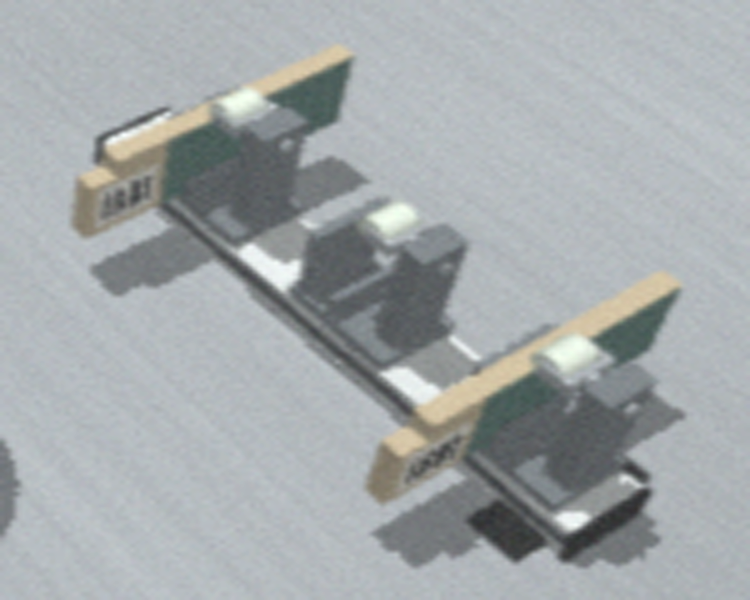

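View pics/tc0.png

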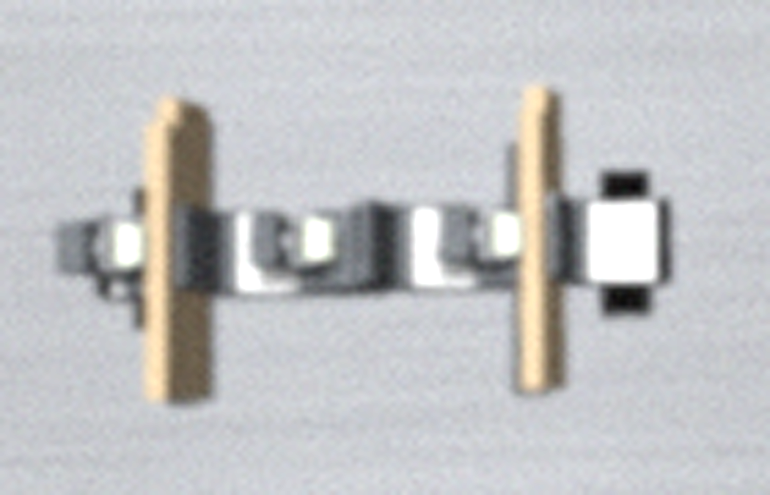

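```bash
cat > h.py <<'E'
import numpy as np, cv2
def load(n,tag="0"):
    d=np.load(f"{n}{tag}.npz"); return {k:d[k] for k in d}
def cloud(d):
    z=d["range_z"].astype(float); K=d["intrinsics"]; v,u=np.mgrid[:z.shape[0],:z.shape[1]]
    c=np.stack([(u-K[0,2])/K[0,0]*z,(v-K[1,2])/K[1,1]*z,z],-1)
    P=(c-d["t"])@d["R"]; P[z<=0]=np.nan; return P
def ray(d,u,v,h):
    K=d["intrinsics"];r=d["R"].T@np.array([(u-K[0,2])/K[0,0],(v-K[1,2])/K[1,1],1]);c=-d["R"].T@d["t"]
    return c+r*(h-c[2])/r[2]
def proj(d,X):
    c=d["R"]@np.asarray(X,float)+d["t"];K=d["intrinsics"];return K[0,0]*c[0]/c[2]+K[0,2],K[1,1]*c[1]/c[2]+K[1,2]
def grab(n,tag):
    from rig import manip
    d=manip.get_image(n);cv2.imwrite(f"pics/{n}{tag}.png",d["pixels"][:,:,::-1])
    np.savez(f"{n}{tag}.npz",**{k:d[k] for k in("pixels","range_z","intrinsics","R","t")});return d
E
python3 - <<'E'
from h import *
d=load("top");P=cloud(d)
px=d["pixels"].astype(int)
# bench check
for uv in [(300,330),(350,240),(150,100)]: print(uv,P[uv[1],uv[0]].round(4))
# tiles: clay colour top surfaces near z .078
hsv=cv2.cvtColor(d["pixels"],cv2.COLOR_RGB2HSV)
clay=(px[...,0]-px[...,2]>25)
for (a,b) in [(170,215),(240,275)]:
    m=np.zeros(clay.shape,bool);m[180:250,a:b]=clay[180:250,a:b]
    zz=P[...,2][m]; print("n",m.sum(),np.nanpercentile(zz,[5,50,95]).round(4))
    mt=m&(abs(P[...,2]-0.078)<0.008)
    pts=P[mt][:,:2]; 
    (c,s,an)=cv2.minAreaRect(pts.astype(np.float32)); print("rect",c,s,an, pts.mean(0), len(pts))
    vx=cv2.fitLine(pts.astype(np.float32),cv2.DIST_L2,0,.01,.01).ravel();print(vx)
m=np.where(np.isfinite(P[...,2])&(P[...,2]>0.015)&(P[...,0]<0.95),1,0).astype(np.uint8)
n,lab,st,ce=cv2.connectedComponentsWithStats(m)
for i in range(1,n):
    if st[i,4]<60: continue
    q=P[lab==i]; print(st[i],"x",q[:,0].min().round(3),q[:,0].max().round(3),"y",q[:,1].min().round(3),q[:,1].max().round(3),"zmax",np.nanmax(q[:,2]).round(3))
E
```

```text
(300, 330) [ 0.2833  0.0214 -0.0033]
(350, 240) [ 0.5022 -0.107  -0.0017]
(150, 100) [ 0.8788  0.4115 -0.0041]
n 180 [0.0661 0.0764 0.0787]
rect (0.5643932223320007, 0.27220937609672546) (0.11459379643201828, 0.008741399273276329) 1.1167969703674316 [0.56590032 0.27258025] 168
[0.9999533  0.00965979 0.5659003  0.27258027]
n 181 [0.0671 0.0764 0.0788]
rect (0.56635582447052, 0.11237653344869614) (0.007879071868956089, 0.11462079733610153) 89.97809600830078 [0.56243038 0.11273592] 170
[0.99995476 0.00950931 0.5624304  0.11273592]
[ 375   51   57   68 2519] x 0.74 0.866 y -0.25 -0.163 zmax 0.318
[  491    83   147   107 13705] x 0.62 0.859 y -0.768 -0.466 zmax 0.138
[ 222  111   45   44 1073] x 0.718 0.814 y 0.096 0.195 zmax 0.08
[    0   140   113   127 10203] x 0.457 0.745 y 0.493 0.787 zmax 0.11
[ 171  186  110   57 2360] x 0.505 0.636 y 0.066 0.321 zmax 0.096
[ 422  218   51   50 1384] x 0.436 0.551 y -0.391 -0.273 zmax 0.054
[106 223   4  29  62] x 0.485 0.555 y 0.496 0.504 zmax 0.02
[347 263  41  41 730] x 0.355 0.448 y -0.189 -0.095 zmax 0.07
[   0  367   55   33 1534] x 0.133 0.211 y 0.614 0.741 zmax 0.049
```

```bash
python3 - <<'E'
from h import *
for n in("top","scene"):
    d=load(n);P=cloud(d)
    print(n,"bench",[P[v,u].round(4).tolist() for u,v in ([(300,330),(350,240)] if n=="top" else [(300,230),(500,220),(250,300)])])
d=load("scene");P=cloud(d)
px=d["pixels"].astype(int)
ok=np.isfinite(P[...,2])
clay=(px[...,0]-px[...,2]>20)&ok
box=lambda x0,x1,y0,y1,z0,z1: ok&(P[...,0]>x0)&(P[...,0]<x1)&(P[...,1]>y0)&(P[...,1]<y1)&(P[...,2]>z0)&(P[...,2]<z1)
for y in(0.2725,0.1125):
    m=box(.47,.66,y-.02,y+.02,.070,.09)&clay; q=P[m]
    print("tile",m.sum(),q[:,0].min(),q[:,0].max(),np.median(q[:,1]),np.median(q[:,2]))
    top=q[abs(q[:,2]-np.median(q[:,2]))<.003]; print(cv2.fitLine(top[:,:2].astype(np.float32),cv2.DIST_L2,0,.01,.01).ravel(), top[:,:2].mean(0),top[:,1].min(),top[:,1].max())
# post heights/extent in both views
for n in("top","scene"):
    d=load(n);P=cloud(d);ok=np.isfinite(P[...,2])
    for y in(.2725,.1925,.1125):
        m=box(.5,.64,y-.01,y+.06,.08,.10); q=P[m]; 
        if len(q): print(n,y,len(q),"x",np.percentile(q[:,0],[2,98]).round(4),"y",np.percentile(q[:,1],[2,98]).round(4),"z",np.percentile(q[:,2],[50,98]).round(4))
    # reader head and base
    m=box(.6,1.0,-.3,-.1,.2,.4);q=P[m];print(n,"head",len(q),q.min(0).round(3),q.max(0).round(3))
    m=box(.6,1.05,-.32,-.08,.004,.03);q=P[m];print(n,"base",len(q),np.percentile(q,[1,99],axis=0).round(3),q.mean(0).round(3))
    (c,s,a)=cv2.minAreaRect(q[:,:2].astype(np.float32));print(c,s,a)
E
python3 - <<'E'
import cv2
a=cv2.imread("pics/scene0.png")[100:280,140:290]; b=cv2.imread("pics/top0.png")[40:145,330:450]
cv2.imwrite("pics/rd_s.png",cv2.convertScaleAbs(cv2.resize(a,None,fx=3.3,fy=3.3),alpha=1.7))
cv2.imwrite("pics/rd_t.png",cv2.convertScaleAbs(cv2.resize(b,None,fx=5,fy=5),alpha=2))
E
```

```text
top bench [[0.2833, 0.0214, -0.0033], [0.5022, -0.107, -0.0017]]
scene bench [[0.633, -0.1487, -0.0013], [0.2115, 0.0938, 0.0026], [0.8177, -0.0268, -0.0002]]
tile 286 0.504064891990139 0.6226874902933619 0.2716932693634476 0.0788161106402992
[0.99985397 0.01709017 0.56706065 0.27171722] [0.56706064 0.27171722] 0.2668852258318851 0.27706645179841033
tile 171 0.5071626795076047 0.6240260155259515 0.11215784042377867 0.07890135461279978
[0.9998088  0.01955578 0.57003987 0.11211415] [0.57003984 0.11211415] 0.1072057496013411 0.11756381249780522
top 0.2725 147 x [0.5582 0.579 ] y [0.2757 0.3067] z [0.0884 0.0943]
top 0.1925 146 x [0.559  0.5798] y [0.1952 0.2277] z [0.089  0.0944]
top 0.1125 134 x [0.5599 0.5806] y [0.1157 0.147 ] z [0.0889 0.0951]
top head 2289 [ 0.74  -0.241  0.241] [ 0.836 -0.163  0.318]
top base 1491 [[ 0.767 -0.258  0.006]
 [ 0.873 -0.14   0.025]] [ 0.811 -0.191  0.013]
(0.7494224309921265, -0.20295774936676025) (0.2556871175765991, 0.12062086910009384) 3.031677484512329
scene 0.2725 367 x [0.5247 0.6063] y [0.2694 0.3076] z [0.0896 0.0963]
scene 0.1925 266 x [0.5598 0.5812] y [0.196  0.2279] z [0.0906 0.0967]
scene 0.1125 254 x [0.5319 0.6096] y [0.111  0.1476] z [0.0897 0.0967]
scene head 2503 [ 0.742 -0.238  0.2  ] [ 0.842 -0.163  0.318]
scene base 1802 [[ 0.691 -0.258  0.004]
 [ 0.88  -0.138  0.026]] [ 0.824 -0.188  0.015]
(0.7794573903083801, -0.20123843848705292) (0.23529227077960968, 0.3457428514957428) 89.75621032714844
```

View pics/rd_s.png

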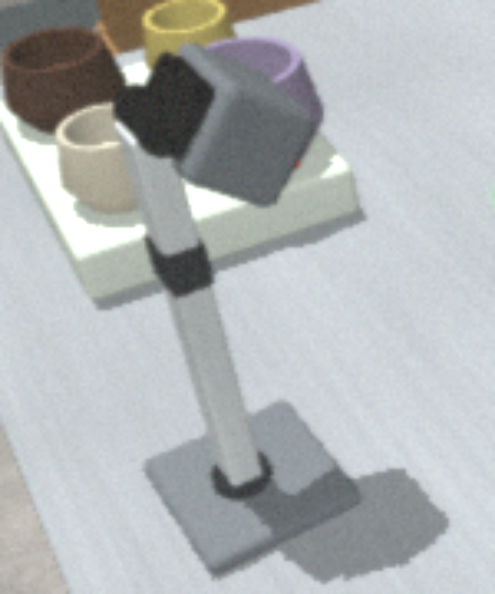

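View pics/rd_t.png

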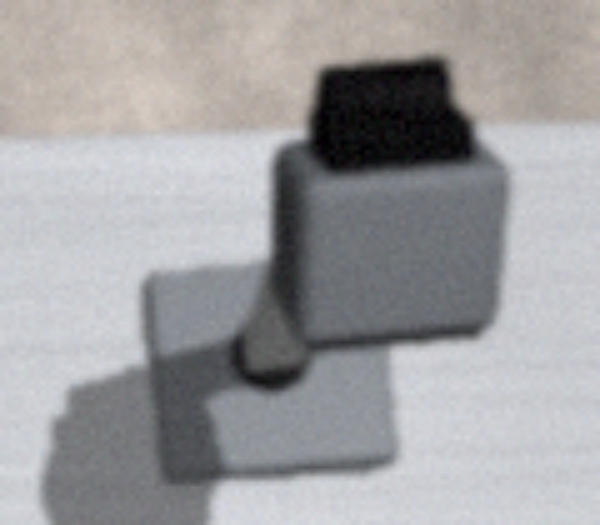

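```bash
python3 - <<'E'
from h import *
d=load("top");s=5
for (u,v),h in [((147,275),.015),((167,480),.015),((397,465),.015),((280,150),.318),((505,165),.318),((300,340),.26),((495,335),.26)]:
    print(ray(d,u/s+330-.4,v/s+40-.4,h).round(4))
d=load("scene");s=3.3
for (u,v),h in [((148,467),.012),((217,572),.012),((357,490),.012),((287,403),.012)]:
    print(ray(d,u/s+140-.35,v/s+100-.35,h).round(4))
# head faces normals from depth (scene)
d=load("scene");P=cloud(d);
for n in("scene","top"):
    d=load(n);P=cloud(d);ok=np.isfinite(P[...,2])
    m=ok&(P[...,0]>.73)&(P[...,0]<.85)&(P[...,1]>-.25)&(P[...,1]<-.155)&(P[...,2]>.2)
    q=P[m]
    # ransac planes
    rng=np.random.default_rng(0)
    for k in range(2):
        best=None
        for _ in range(500):
            a=q[rng.choice(len(q),3,replace=False)];nn=np.cross(a[1]-a[0],a[2]-a[0]);l=np.linalg.norm(nn)
            if l<1e-5: continue
            nn/=l;i=abs((q-a[0])@nn)<.0015
            if best is None or i.sum()>best.sum(): best=i
        c=q[best].mean(0);nn=np.linalg.svd(q[best]-c)[2][2];nn*=np.sign(nn[2]) or 1
        print(n,best.sum(),c.round(4),nn.round(3));q=q[~best]
E
```

```text
[ 0.8708 -0.1378  0.015 ]
[ 0.7639 -0.1451  0.015 ]
[ 0.7688 -0.2607  0.015 ]
[ 0.7934 -0.1587  0.318 ]
[ 0.7859 -0.2344  0.318 ]
[ 0.7476 -0.173   0.26  ]
[ 0.7476 -0.2446  0.26  ]
[ 0.8785 -0.2507  0.012 ]
[ 0.8703 -0.1328  0.012 ]
[ 0.766  -0.1499  0.012 ]
[ 0.773  -0.2593  0.012 ]
scene 671 [ 0.7799 -0.1673  0.2759] [ 0.07  -0.998  0.002]
scene 367 [ 0.8197 -0.1822  0.2625] [-0.234 -0.971  0.038]
top 980 [ 0.7632 -0.2025  0.297 ] [-0.636 -0.041  0.771]
top 317 [ 0.8053 -0.1997  0.3062] [0.203 0.034 0.979]
```

```bash
cat >> h.py <<'E'
def st():
    from rig import manip
    from scipy.spatial.transform import Rotation as R
    s=manip.get_state();q=np.array(s["ee_rot"]);M=R.from_quat([q[1],q[2],q[3],q[0]]).as_matrix()
    print("t %.2f"%s["clock"],"pos",np.round(s["position"],4),"jaw",M[:,0].round(3),"fing",M[:,1].round(3),"yaw jaw %.4f"%np.arctan2(M[1,0],M[0,0]),"F",np.round(s["contact_force"],1),"w %.4f"%s["width"],"q",np.round(s["qpos"],2));return s,M
E
python3 -c "
from h import *;st()
from rig import manip;print([a for a in dir(manip) if a[0]!='_'],manip.finger_overhang)"
```

```text
t 0.10 pos [0.2346 0.5244 0.2176] jaw [ 0.408  0.913 -0.002] fing [-0.001 -0.001 -1.   ] yaw jaw 1.1500 F [-0.3  0.3  1.2] w 0.0854 q [ 1.03  0.28  1.51 -0.    1.36 -0.12]
['MotionError', 'finger_overhang', 'get_image', 'get_state', 'sign_off'] 0.017
```

Emit:
arm_command:
  commands:
    - [8.5,[3.63,-3.16,0],0.145]
    - [8.5,[3.63,-3.16,0],0.145]
    - [8.5,[3.63,-3.16,0],0.145]
    - [7,[3.63,-3.16,0],0]
    - [6,[3.63,-3.16,0],0]
    - [5,[3.63,-3.16,0],0]
    - [5,[3.63,-3.16,0],0]
    - [5,[3.63,-3.16,0],0]
    - [5,[0,0,0],0]

```text
clock: 1.0
position: [0.5248, 0.2725, 0.2175]
ee_rot: [-0.502, 0.505, 0.497, -0.497]
contact_force: [0.0, 0.0, 0.4]
width: 0.0497
```

```bash
python3 -c "
from h import *;st()"
```

```text
t 1.00 pos [0.5248 0.2725 0.2175] jaw [ 0.013  1.    -0.003] fing [ 0.002 -0.003 -1.   ] yaw jaw 1.5575 F [0.  0.  0.4] w 0.0497 q [ 0.36  0.3   1.47 -0.    1.37 -1.19]
```

Emit:
arm_command:
  commands:
    - [4,[0,-0.05,-4.5],0.027]
    - [4,[0,0,-4.5],0]
    - [4,[0,0,-4],0]
    - [4,[0,0,-3.5],0]
    - [4,[0,0,0],0]

```text
clock: 1.5
position: [0.5153, 0.275, 0.0484]
ee_rot: [0.497, -0.493, -0.501, 0.509]
contact_force: [-1.1, -0.4, -0.1]
width: 0.0401
```

```bash
python3 - <<'E'
from h import *
st();d=grab("scene","1");c=d["pixels"][200:390,340:520,::-1]
cv2.imwrite("pics/sc1.png",cv2.convertScaleAbs(cv2.resize(c,None,fx=3.1,fy=3.1,interpolation=cv2.INTER_CUBIC),alpha=1.5))
E
```

```text
t 1.50 pos [0.5153 0.275  0.0484] jaw [-0.02   1.    -0.004] fing [-0.011 -0.004 -1.   ] yaw jaw 1.5909 F [-1.1 -0.4 -0.1] w 0.0401 q [ 0.37  0.44  1.72  0.    1.   -1.22]
```

View pics/sc1.png

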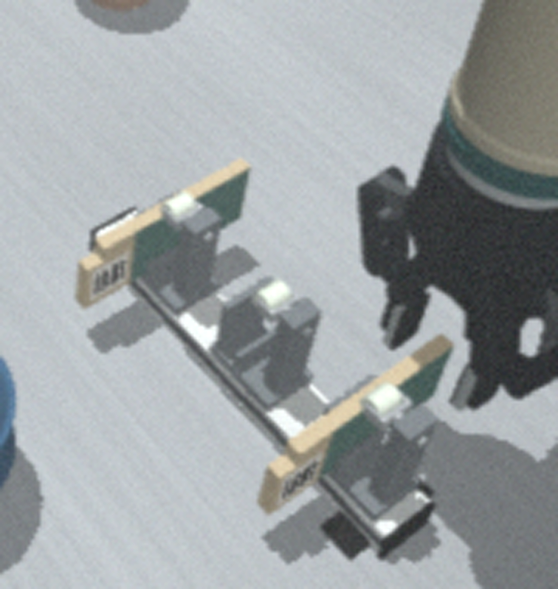

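Emit:
arm_command:
  commands:
    - [4,[0,0,0],0]

```text
clock: 1.65
position: [0.5211, 0.2772, 0.0548]
ee_rot: [-0.495, 0.495, 0.506, -0.504]
contact_force: [0.5, 0.1, 0.3]
width: 0.0397
```

```bash
python3 -c "
from h import *;st()"
```

```text
t 1.65 pos [0.5211 0.2772 0.0548] jaw [-0.02   1.     0.001] fing [ 0.002  0.001 -1.   ] yaw jaw 1.5910 F [0.5 0.1 0.3] w 0.0397 q [ 0.37  0.43  1.71  0.    1.   -1.22]
```

Emit:
arm_command:
  commands:
    - [4,[0.3,-0.55,-0.3],0]
    - [4,[0,0,0],0]
    - [4,[0,0,0],0]

```text
clock: 1.95
position: [0.524, 0.271, 0.0517]
ee_rot: [-0.495, 0.495, 0.506, -0.504]
contact_force: [-0.4, -0.2, -0.6]
width: 0.0396
```

```bash
python3 -c "
from h import *;st()"
```

```text
t 1.95 pos [0.524  0.271  0.0517] jaw [-0.019  1.     0.001] fing [ 0.002  0.001 -1.   ] yaw jaw 1.5902 F [-0.4 -0.2 -0.6] w 0.0396 q [ 0.36  0.43  1.71  0.    0.99 -1.23]
```

Close with a firm grip, then lift slowly.

Emit:
arm_command:
  commands:
    - [0,[0,0,0],0]
    - [0,[0,0,0],0]
    - [0,[0,0,0],0]
    - [0,[0,0,0],0]
    - [0,[0,0,0],0]
    - [0,[0,0,0],0]
  grip_force: 90

```text
clock: 2.55
position: [0.5232, 0.2711, 0.0509]
ee_rot: [-0.495, 0.495, 0.505, -0.505]
contact_force: [-1.1, 0.1, 6.3]
width: 0.0062
```

```bash
python3 -c "
from h import *;st()"
```

```text
t 2.55 pos [0.5232 0.2711 0.0509] jaw [-0.02  1.    0.  ] fing [ 0.  0. -1.] yaw jaw 1.5907 F [-1.1  0.1  6.3] w 0.0062 q [ 0.36  0.43  1.71  0.    0.99 -1.23]
```

Emit:
arm_command:
  commands:
    - [0,[0,0,1],0]
    - [0,[0,0,1],0]
    - [0,[0,0,1],0]
    - [0,[0,0,1],0]
    - [0,[0,0,1.5],0]
    - [0,[0,0,2],0]
    - [0,[0,0,2.5],0]
    - [0,[0,0,2],0]
    - [0,[0,0,0],0]

```text
clock: 3.45
position: [0.5259, 0.2715, 0.1749]
ee_rot: [-0.493, 0.497, 0.508, -0.502]
contact_force: [0.8, 0.4, -1.8]
width: 0.0067
```

```bash
python3 - <<'E'
from h import *
st();d=grab("scene","2");c=d["pixels"][150:390,300:520,::-1]
cv2.imwrite("pics/sc2.png",cv2.convertScaleAbs(cv2.resize(c,None,fx=2.5,fy=2.5,interpolation=cv2.INTER_CUBIC),alpha=1.5))
E
```

```text
t 3.45 pos [0.5259 0.2715 0.1749] jaw [-0.02   1.     0.002] fing [ 0.009  0.002 -1.   ] yaw jaw 1.5908 F [ 0.8  0.4 -1.8] w 0.0067 q [ 0.36  0.32  1.55 -0.    1.26 -1.23]
```

View pics/sc2.png

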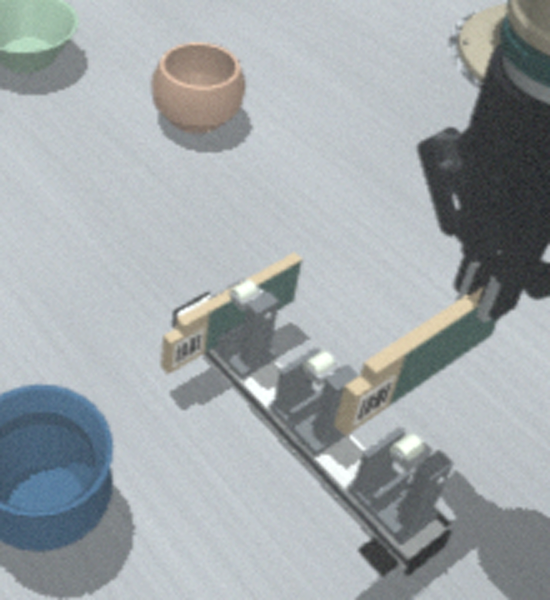

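Emit:
arm_command:
  commands:
    - [0,[-4,0,0],0]
    - [0,[-4.5,0,0],0]
    - [0,[-4.5,0,0],0]
    - [0,[-4,0,-2],0]
    - [0,[-2,0,-4],0]
    - [0,[0,0,-4],0]
    - [0,[0,0,-2.5],0]
    - [0,[0,0,-1],0]
    - [0,[0,0,0],0]
    - [0,[0,0,0],0]

```text
clock: 4.5
position: [0.334, 0.2712, 0.0359]
ee_rot: [-0.495, 0.495, 0.505, -0.505]
contact_force: [-0.0, -0.5, -0.7]
width: 0.0064
```

```bash
python3 - <<'E'
from h import *
st();d=grab("scene","3");c=d["pixels"][150:390,340:640,::-1]
cv2.imwrite("pics/sc3.png",cv2.convertScaleAbs(cv2.resize(c,None,fx=2.4,fy=2.4,interpolation=cv2.INTER_CUBIC),alpha=1.5))
E
```

```text
t 4.50 pos [0.334  0.2712 0.0359] jaw [-0.02   1.     0.001] fing [ 0.001  0.001 -1.   ] yaw jaw 1.5904 F [-0.  -0.5 -0.7] w 0.0064 q [ 0.52  0.26  2.07 -0.    0.81 -1.07]
```

View pics/sc3.png

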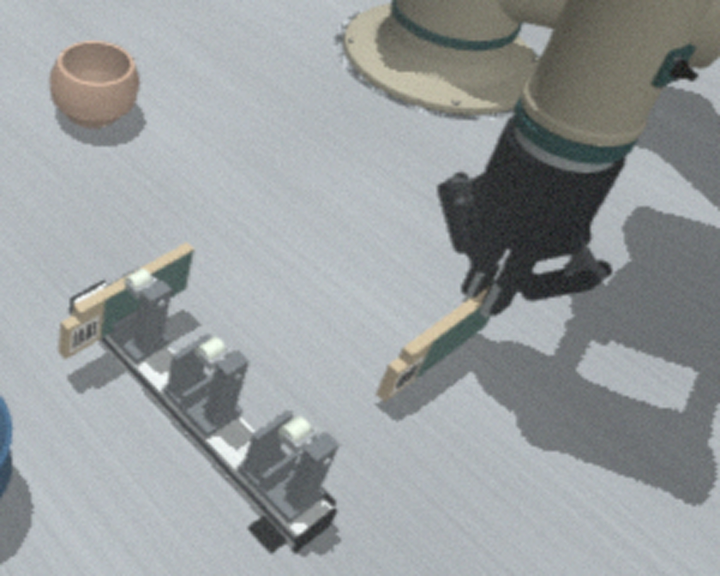

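```bash
python3 - <<'E'
from h import *
d=load("scene","3");P=cloud(d);px=d["pixels"].astype(int)
m=np.isfinite(P[...,2])&(px[...,0]-px[...,2]>20)&(P[...,0]>.3)&(P[...,0]<.48)&(P[...,1]>.23)&(P[...,1]<.31)
q=P[m];print(len(q))
for a in np.arange(.31,.47,.015):
    r=q[(q[:,0]>a)&(q[:,0]<a+.015)]
    if len(r)>3: print(a.round(3),len(r),np.percentile(r[:,2],[2,50,95]).round(4),np.median(r[:,1]).round(4))
print(proj(d,[.445,.272,0]))
E
```

```text
203
0.34 13 [0.0634 0.0642 0.0654] 0.2706
0.355 31 [0.062  0.0643 0.2567] 0.2711
0.37 25 [0.0619 0.0643 0.0657] 0.2717
0.385 31 [0.0615 0.0639 0.0654] 0.2724
0.4 30 [0.0619 0.064  0.0658] 0.2723
0.415 35 [0.0603 0.0634 0.0649] 0.273
0.43 38 [0.0501 0.0523 0.0652] 0.2733
(np.float64(495.3610848799035), np.float64(319.4172851169726))
```

Emit:
arm_command:
  commands:
    - [0,[0,0,-0.8],0]
    - [0,[0,0,-0.3],0]
    - [0,[0,0,0],0]
    - [0.9,[0,0,0],0]
    - [1.2,[0,0,0],0]
    - [2,[0,0,0],0]
    - [4,[0,0,0],0]
    - [8.5,[0,0,0],0]
    - [8.5,[0,0,0],0]
    - [8.5,[0,0,0],0]
    - [8.5,[0,0,0],0]

```text
clock: 5.65
position: [0.3332, 0.2709, 0.0244]
ee_rot: [-0.495, 0.495, 0.505, -0.505]
contact_force: [-0.3, -0.2, 0.1]
width: 0.0854
```

```bash
python3 - <<'E'
from h import *
st();d=grab("scene","4");c=d["pixels"][150:390,340:640,::-1]
cv2.imwrite("pics/sc4.png",cv2.convertScaleAbs(cv2.resize(c,None,fx=2.4,fy=2.4,interpolation=cv2.INTER_CUBIC),alpha=1.5))
E
```

```text
t 5.65 pos [0.3332 0.2709 0.0244] jaw [-0.02  1.    0.  ] fing [ 0.  0. -1.] yaw jaw 1.5905 F [-0.3 -0.2  0.1] w 0.0854 q [ 0.52  0.27  2.09  0.    0.78 -1.07]
```

View pics/sc4.png

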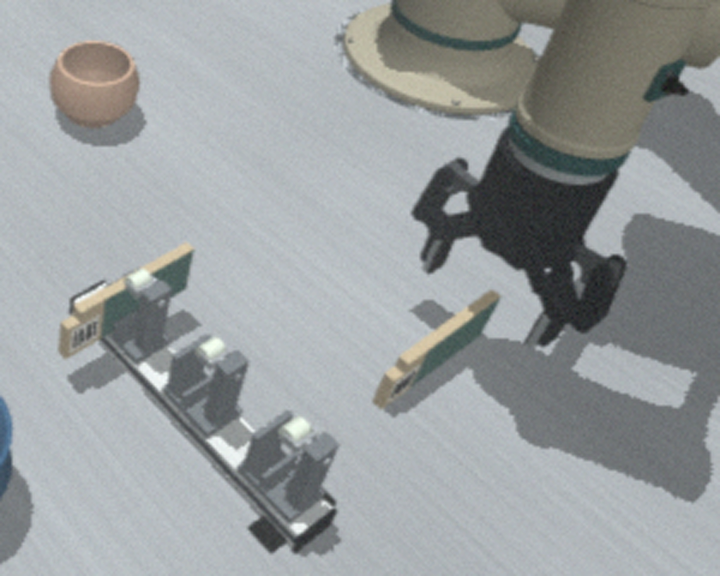

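Emit:
arm_command:
  commands:
    - [8.5,[4.5,0,0.5],0]
    - [8.5,[0,-1.5,0.5],0]
    - [8.5,[0,-1.5,0],0]
    - [8.5,[0,-0.5,0],0]
    - [8.5,[0,-0.5,0],0]
    - [8.5,[0,-0.5,0],0]
    - [8.5,[0,-0.5,0],0]
    - [8.5,[0,-0.5,0],0]
    - [8.5,[0,0,0],0]
    - [8.5,[0,0,0],0]

```text
clock: 6.7
position: [0.3782, 0.216, 0.0345]
ee_rot: [-0.495, 0.495, 0.505, -0.505]
contact_force: [-0.0, 0.2, 0.3]
width: 0.0851
```

```bash
python3 - <<'E'
from h import *
st();d=grab("scene","5");c=d["pixels"][150:390,340:640,::-1]
cv2.imwrite("pics/sc5.png",cv2.convertScaleAbs(cv2.resize(c,None,fx=2.4,fy=2.4,interpolation=cv2.INTER_CUBIC),alpha=1.5))
E
```

```text
t 6.70 pos [0.3782 0.216  0.0345] jaw [-0.02  1.    0.  ] fing [ 0.  0. -1.] yaw jaw 1.5904 F [-0.   0.2  0.3] w 0.0851 q [ 0.36  0.26  2.06  0.    0.82 -1.23]
```

View pics/sc5.png

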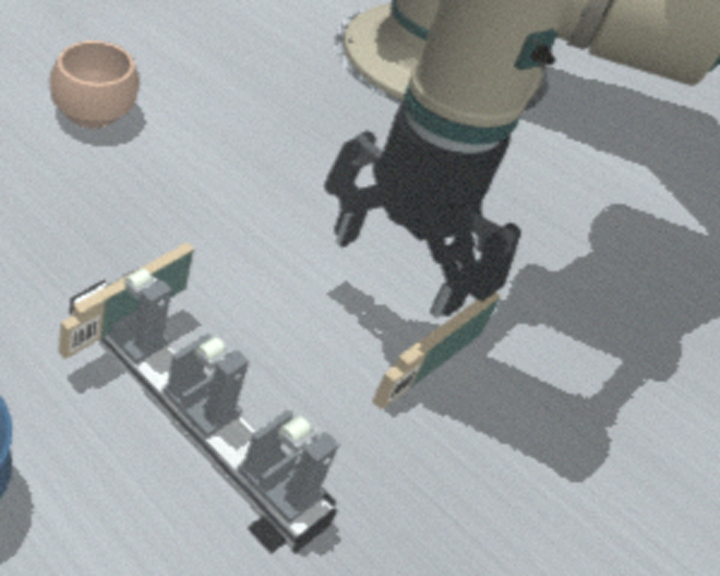

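```bash
python3 - <<'E'
from h import *
d=load("scene","5");P=cloud(d)
for u,v in [(440,305),(450,295),(437,300),(345,238)]:
    U,V=int(u/2.4+340),int(v/2.4+150); print(U,V,P[V,U].round(4))
for X in [(.378,.262,.03),(.378,.262,.05),(.378,.27,.05)]: print(proj(d,X))
px=d["pixels"].astype(int)
m=np.isfinite(P[...,2])&(px[...,0]-px[...,2]>20)&(P[...,0]>.3)&(P[...,0]<.48)&(P[...,1]>.2)&(P[...,1]<.31)&(P[...,2]<.1)
q=P[m]
for a in np.arange(.31,.47,.015):
    r=q[(q[:,0]>a)&(q[:,0]<a+.015)]
    if len(r)>3: print(a.round(3),len(r),np.percentile(r[:,2],[2,50,95]).round(4),np.percentile(r[:,1],[5,50,95]).round(4))
E
```

```text
523 277 [0.3902 0.264  0.0801]
527 272 [0.3849 0.2646 0.0913]
522 275 [0.3907 0.2611 0.0832]
483 249 [0.3901 0.173  0.0745]
(np.float64(518.2489904722584), np.float64(290.3076111954445))
(np.float64(521.3655185272488), np.float64(283.75629677601546))
(np.float64(524.9908043140529), np.float64(286.5711284386805))
0.4 14 [0.0475 0.0505 0.0531] [0.2678 0.271  0.2757]
0.415 35 [0.0473 0.0511 0.0526] [0.2683 0.2726 0.2762]
0.43 37 [0.0372 0.0398 0.0513] [0.2692 0.2731 0.2763]
```

```bash
python3 - <<'E'
from h import *
d=load("scene","5");P=cloud(d)
for z in (.02,.03,.04,.05,.06): print(z,proj(d,(.389,.173,z)))
sub=P[236:256,474:494]
for r in range(0,20,2): print(236+r,[("%.3f"%sub[r,c,2]) for c in range(0,20,2)])
c=d["pixels"][230:310,460:560,::-1]
cv2.imwrite("pics/sc5b.png",cv2.convertScaleAbs(cv2.resize(c,None,fx=7,fy=7,interpolation=cv2.INTER_CUBIC),alpha=2))
d=grab("top","5");c=d["pixels"][180:320,130:290,::-1]
cv2.imwrite("pics/tc5.png",cv2.convertScaleAbs(cv2.resize(c,None,fx=4.5,fy=4.2,interpolation=cv2.INTER_CUBIC),alpha=2))
E
```

```text
0.02 (np.float64(477.12048238786326), np.float64(266.81742756306426))
0.03 (np.float64(478.2291464959558), np.float64(263.621043841867))
0.04 (np.float64(479.3554107644781), np.float64(260.37391718971566))
0.05 (np.float64(480.4996976533516), np.float64(257.07482961460914))
0.06 (np.float64(481.6624432520605), np.float64(253.7225238292244))
236 ['0.003', '0.002', '0.002', '0.002', '0.104', '0.107', '0.109', '0.113', '0.120', '0.124']
238 ['0.003', '0.003', '0.001', '0.002', '0.093', '0.104', '0.107', '0.099', '0.097', '0.094']
240 ['0.002', '-0.001', '0.001', '0.003', '0.090', '0.097', '0.100', '0.094', '0.091', '0.001']
242 ['0.002', '0.002', '-0.001', '0.081', '0.090', '0.091', '0.093', '0.087', '0.084', '0.001']
244 ['0.001', '0.002', '-0.001', '0.077', '0.085', '0.089', '0.084', '0.083', '0.076', '0.001']
246 ['0.003', '-0.001', '0.004', '0.074', '0.080', '0.082', '0.077', '0.075', '-0.001', '-0.001']
248 ['0.000', '0.003', '0.002', '0.072', '0.076', '0.075', '0.071', '0.066', '0.002', '0.001']
250 ['0.001', '0.001', '0.002', '0.069', '0.071', '0.068', '0.061', '-0.000', '0.002', '-0.000']
252 ['0.001', '0.003', '-0.001', '0.002', '0.065', '0.001', '0.002', '0.002', '0.000', '0.001']
254 ['0.003', '0.001', '0.001', '0.001', '0.002', '0.002', '0.001', '-0.001', '-0.001', '0.001']
```

View pics/sc5b.png

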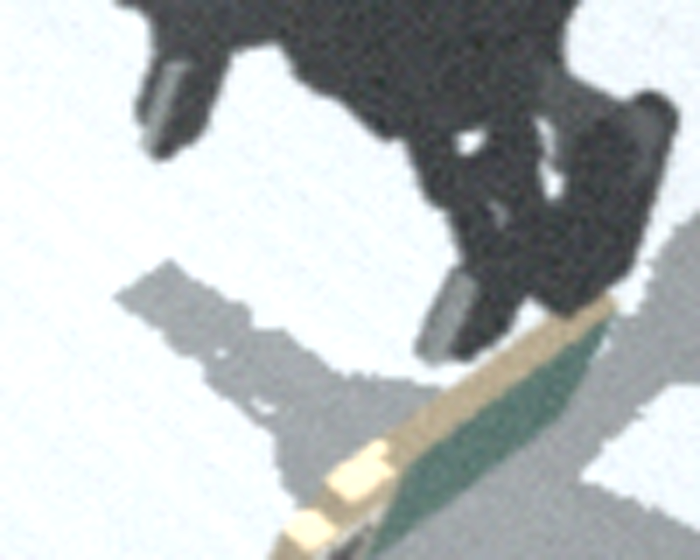

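View pics/tc5.png

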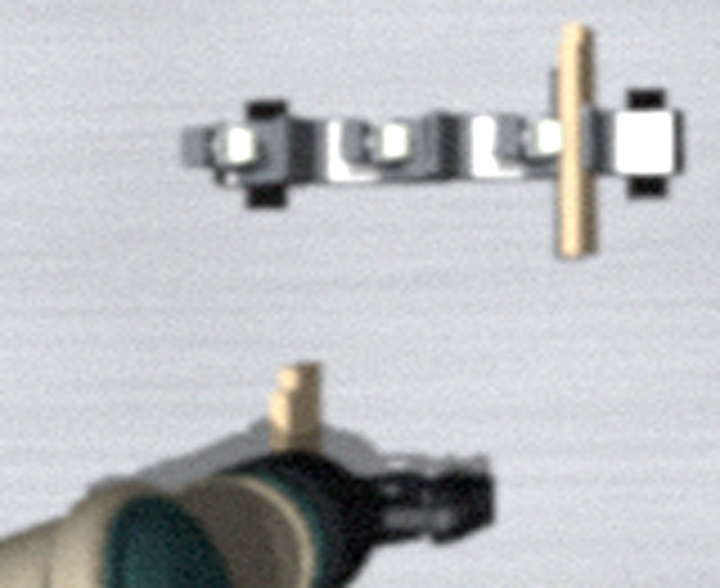

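```bash
python3 - <<'E'
from h import *
for tag in ("2","3","4"):
    d=load("scene",tag);P=cloud(d);px=d["pixels"].astype(int)
    dark=(px.sum(-1)<150)&np.isfinite(P[...,2])&(P[...,2]>.008)&(P[...,1]>.15)&(P[...,0]>.25)
    m=dark&(P[...,2]<.3)&(P[...,0]<.6)
    q=P[m]; 
    # exclude rail
    q=q[(q[:,0]<.55)]
    i=np.argsort(q[:,2])[:25]; print(tag,q[i].round(3)[::3].tolist())
c=cv2.imread("pics/scene3.png")[240:300,500:580]
cv2.imwrite("pics/sc3b.png",cv2.convertScaleAbs(cv2.resize(c,None,fx=9,fy=9,interpolation=cv2.INTER_CUBIC),alpha=2))
E
```

```text
2 [[0.55, 0.318, 0.02], [0.533, 0.284, 0.198], [0.533, 0.283, 0.2], [0.532, 0.283, 0.201], [0.535, 0.258, 0.201], [0.523, 0.267, 0.202], [0.533, 0.282, 0.203], [0.532, 0.256, 0.204], [0.533, 0.258, 0.205]]
3 [[0.42, 0.277, 0.033], [0.341, 0.282, 0.056], [0.342, 0.258, 0.059], [0.342, 0.259, 0.061], [0.34, 0.286, 0.063], [0.343, 0.285, 0.064], [0.343, 0.257, 0.065], [0.337, 0.267, 0.066], [0.343, 0.282, 0.066]]
4 [[0.423, 0.277, 0.019], [0.329, 0.227, 0.055], [0.342, 0.227, 0.057], [0.34, 0.228, 0.059], [0.341, 0.218, 0.062], [0.34, 0.324, 0.062], [0.337, 0.228, 0.064], [0.339, 0.321, 0.064], [0.331, 0.228, 0.065]]
```

View pics/sc3b.png

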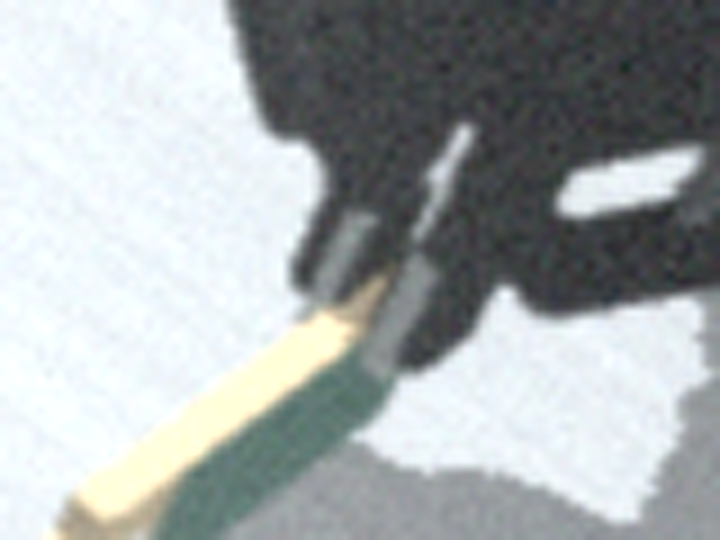

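Emit:
arm_command:
  commands:
    - [8.5,[0,3.6,0.5],0]
    - [8.5,[0,0,-2],0]
    - [8.5,[0,0,-1.5],0]
    - [8.5,[0,0,0],0]

```text
clock: 7.2
position: [0.3766, 0.2516, 0.003]
ee_rot: [0.495, -0.494, -0.504, 0.506]
contact_force: [-0.5, -0.9, 0.0]
width: 0.085
```

```bash
python3 - <<'E'
from h import *
st();d=grab("scene","6");c=d["pixels"][200:340,420:600,::-1]
cv2.imwrite("pics/sc6.png",cv2.convertScaleAbs(cv2.resize(c,None,fx=4,fy=4,interpolation=cv2.INTER_CUBIC),alpha=1.5))
E
```

```text
t 7.20 pos [0.3766 0.2516 0.003 ] jaw [-0.021  1.    -0.001] fing [-0.004 -0.002 -1.   ] yaw jaw 1.5914 F [-0.5 -0.9  0. ] w 0.0850 q [ 0.44  0.34  2.06  0.    0.75 -1.16]
```

View pics/sc6.png

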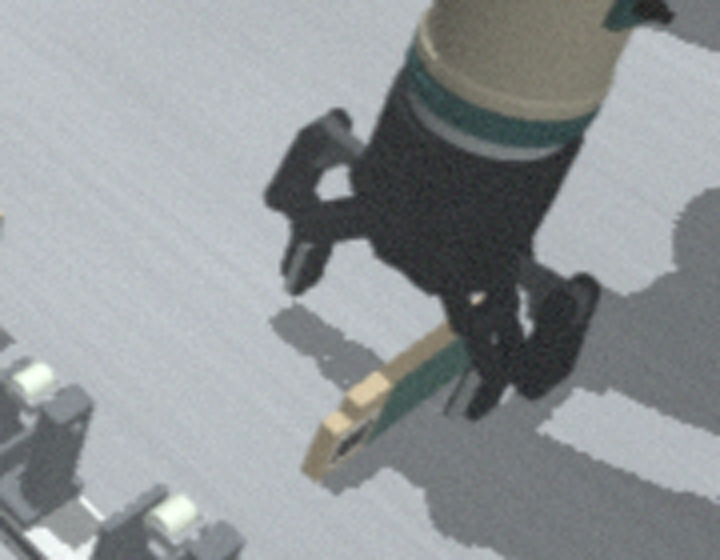

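Emit:
arm_command:
  commands:
    - [8.5,[0,-1,0],0]
    - [8.5,[0,-0.6,0],0]
    - [8.5,[0,-0.5,0],0]
    - [8.5,[0,-0.5,0],0]
    - [8.5,[0,-0.5,0],0]
    - [8.5,[0,0,0],0]
    - [8.5,[0,0,0],0]

```text
clock: 7.95
position: [0.3783, 0.2208, 0.0045]
ee_rot: [-0.495, 0.495, 0.505, -0.505]
contact_force: [-0.8, -0.3, 0.3]
width: 0.0848
```

```bash
python3 - <<'E'
from h import *
st();d=grab("scene","7");c=d["pixels"][200:340,420:600,::-1]
cv2.imwrite("pics/sc7.png",cv2.convertScaleAbs(cv2.resize(c,None,fx=4,fy=4,interpolation=cv2.INTER_CUBIC),alpha=1.5))
E
```

```text
t 7.95 pos [0.3783 0.2208 0.0045] jaw [-0.019  1.     0.   ] fing [ 0.  0. -1.] yaw jaw 1.5901 F [-0.8 -0.3  0.3] w 0.0848 q [ 0.37  0.32  2.09  0.    0.73 -1.22]
```

View pics/sc7.png

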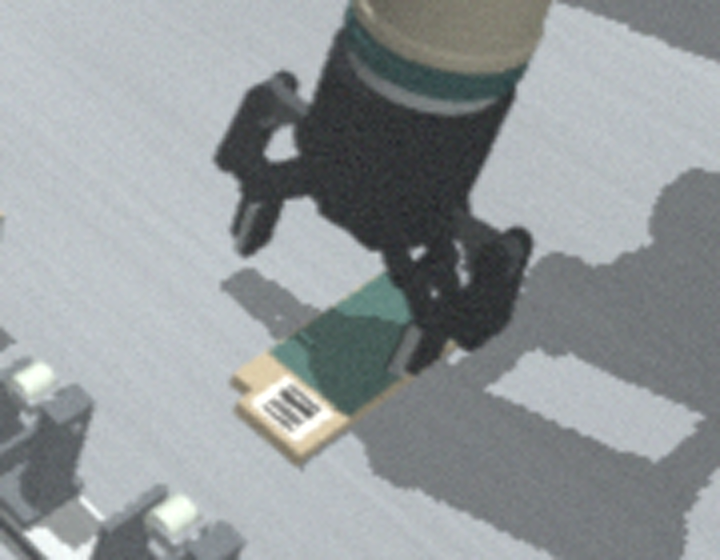

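```bash
python3 - <<'E'
from h import *
d=load("scene","7");P=cloud(d)
s=4
def R(u,v,h): return ray(d,u/s+420-.4,v/s+200-.4,h)
# corners top surface z=.009: notch-end lower corner(right bottom) ~ (300,457); notch inner ; left corners
for n,(u,v) in dict(far_lefty=(300,455),notch_out=(236,404),notch_in=(256,393),notch_top=(232,380),rearlefty=(455,345),clayband_r=(347,416),clayband_l=(270,352),lab1=(290,375),lab2=(335,403),lab3=(303,438),lab4=(252,405)).items(): print(n,R(u,v,.009).round(4))
c=d["pixels"][200:340,420:600]
lab=(c.min(-1)>95); n,l,stt,ce=cv2.connectedComponentsWithStats(lab.astype(np.uint8)); print(stt[1:][stt[1:,4]>20],ce[1:][stt[1:,4]>20])
E
```

```text
far_lefty [0.4422 0.2651 0.009 ]
notch_out [0.4446 0.2285 0.009 ]
notch_in [0.4313 0.2295 0.009 ]
notch_top [0.435  0.2177 0.009 ]
rearlefty [0.3243 0.2646 0.009 ]
clayband_r [0.4053 0.2628 0.009 ]
clayband_l [0.4056 0.2164 0.009 ]
lab1 [0.4086 0.2314 0.009 ]
lab2 [0.4039 0.2546 0.009 ]
lab3 [0.4333 0.2595 0.009 ]
lab4 [0.4386 0.2332 0.009 ]
[[    0     0   139   140 10150]
 [  118     0    62    67  2690]
 [   66    32     8     8    43]
 [  121    87    55    29   751]
 [  170   117    10    23   152]] [[ 45.09083744  70.91497537]
 [149.13977695  33.69516729]
 [ 69.8372093   35.97674419]
 [148.81624501 100.58189081]
 [175.65131579 130.45394737]]
```

Emit:
arm_command:
  commands:
    - [6.2,[-1.8,1.95,0],0]
    - [6.2,[0,0,0],0]
    - [6.2,[0,0,0],0]
    - [6.2,[0,0,-0.6],0]
    - [6.2,[0,0,-0.3],0]
    - [6.2,[0,0,0],0]

```text
clock: 8.6
position: [0.36, 0.24, -0.0052]
ee_rot: [0.495, -0.495, -0.504, 0.505]
contact_force: [-0.2, -0.5, -0.7]
width: 0.0621
```

```bash
python3 - <<'E'
from h import *
st();d=grab("scene","8");c=d["pixels"][200:340,420:600,::-1]
cv2.imwrite("pics/sc8.png",cv2.convertScaleAbs(cv2.resize(c,None,fx=4,fy=4,interpolation=cv2.INTER_CUBIC),alpha=1.5))
E
```

```text
t 8.60 pos [ 0.36    0.24   -0.0052] jaw [-0.019  1.    -0.   ] fing [-0.001 -0.001 -1.   ] yaw jaw 1.5901 F [-0.2 -0.5 -0.7] w 0.0621 q [ 0.43  0.33  2.11  0.    0.7  -1.16]
```

View pics/sc8.png

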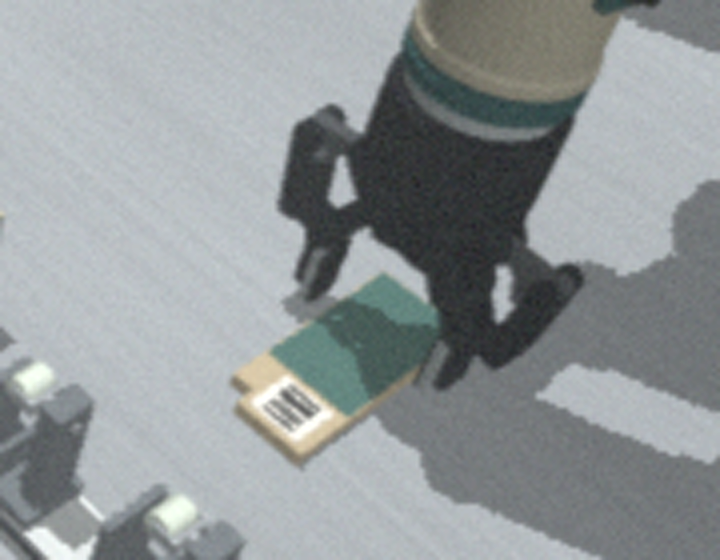

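```bash
cat >> h.py <<'E'
def tips(d,x0,x1,y0,y1):
    P=cloud(d);px=d["pixels"].astype(int)
    m=(px.sum(-1)<190)&np.isfinite(P[...,2])&(P[...,2]>.006)&(P[...,0]>x0)&(P[...,0]<x1)&(P[...,1]>y0)&(P[...,1]<y1)
    m=cv2.morphologyEx(m.astype(np.uint8),cv2.MORPH_OPEN,np.ones((2,2)))>0
    q=P[m];q=q[np.argsort(q[:,2])];return q[:6].round(4)
E
python3 - <<'E'
from h import *
d=load("scene","8");print(tips(d,.33,.39,.26,.32));print(tips(d,.33,.39,.18,.215))
E
```

```text
[[ 0.122   0.2029 -0.0011]
 [-0.0095  0.1539 -0.0008]
 [ 0.2781  0.2582 -0.0007]
 [ 0.278   0.2834 -0.0007]
 [ 0.1437  0.2091 -0.0005]
 [ 0.3144  0.2809 -0.0004]]
[[-2.132  -0.9537 -0.6446]
 [-2.1407 -0.9534 -0.6387]
 [-2.1245 -0.953  -0.6345]
 [-2.1148 -0.9443 -0.6209]
 [-2.1185 -0.9488 -0.6156]
 [-2.119  -0.9448 -0.6063]]
```

```bash
sed -i '/morphologyEx/d' h.py; python3 - <<'E'
from h import *
d=load("scene","8");print(tips(d,.33,.39,.268,.32));print(tips(d,.33,.39,.18,.212))
E
```

```text
[[0.3648 0.2778 0.02  ]
 [0.3656 0.2804 0.0204]
 [0.3717 0.2712 0.0209]
 [0.3661 0.2798 0.0232]
 [0.3673 0.2825 0.024 ]
 [0.3708 0.2718 0.024 ]]
[[0.3586 0.2082 0.0153]
 [0.3649 0.208  0.016 ]
 [0.3693 0.2089 0.0166]
 [0.3565 0.2083 0.0171]
 [0.3622 0.2079 0.0173]
 [0.3544 0.2085 0.0192]]
```

Emit:
arm_command:
  commands:
    - [6.2,[0,0,-0.8],0]
    - [6.2,[0,0,-0.4],0]
    - [6.2,[0,0,0],0]

```text
clock: 8.95
position: [0.3596, 0.2401, -0.0173]
ee_rot: [0.495, -0.495, -0.504, 0.505]
contact_force: [-0.1, -0.0, -0.2]
width: 0.062
```

```bash
python3 - <<'E'
from h import *
st();d=grab("scene","9")
print(tips(d,.33,.39,.268,.32));print(tips(d,.33,.39,.18,.212))
E
```

```text
t 8.95 pos [ 0.3596  0.2401 -0.0173] jaw [-0.02   1.    -0.001] fing [-0.002 -0.001 -1.   ] yaw jaw 1.5905 F [-0.1 -0.  -0.2] w 0.0620 q [ 0.43  0.35  2.13  0.    0.67 -1.16]
[[0.3703 0.2707 0.0065]
 [0.3726 0.2732 0.011 ]
 [0.367  0.2801 0.0115]
 [0.3654 0.2812 0.0116]
 [0.3713 0.2719 0.0118]
 [0.3669 0.2777 0.0119]]
[[0.3515 0.2077 0.0069]
 [0.3556 0.2084 0.007 ]
 [0.3652 0.2085 0.0071]
 [0.3627 0.2085 0.0087]
 [0.3592 0.2081 0.0091]
 [0.3687 0.2082 0.0092]]
```

Emit:
arm_command:
  commands:
    - [6.2,[0,0,-0.3],0]
    - [5,[0,0,0],0]
    - [4,[0,0,0],0]
    - [4,[0,0,0],0]
    - [4,[0,0,0],0]
    - [4,[0,0,0],0]
  grip_force: 30

```text
clock: 9.6
position: [0.3628, 0.2413, -0.0159]
ee_rot: [-0.494, 0.496, 0.507, -0.503]
contact_force: [-3.6, -3.3, 37.9]
width: 0.0493
```

```bash
python3 - <<'E'
from h import *
st()
E
```

```text
t 9.60 pos [ 0.3628  0.2413 -0.0159] jaw [-0.02   1.     0.002] fing [ 0.006  0.002 -1.   ] yaw jaw 1.5911 F [-3.6 -3.3 37.9] w 0.0493 q [ 0.43  0.35  2.13 -0.    0.66 -1.16]
```

Emit:
arm_command:
  commands:
    - [4,[0,0,0.5],0]
    - [4,[0,0,2],0]
    - [4,[0,0,4],0]
    - [4,[0,0,4],0]
    - [4,[0,0,2],0]
    - [4,[0,0,0],0]

```text
clock: 10.2
position: [0.3622, 0.2415, 0.108]
ee_rot: [-0.494, 0.496, 0.507, -0.503]
contact_force: [-0.1, -0.2, -1.9]
width: 0.0493
```

```bash
python3 - <<'E'
from h import *
st();d=grab("scene","10");c=d["pixels"][150:340,400:600,::-1]
cv2.imwrite("pics/sc10.png",cv2.convertScaleAbs(cv2.resize(c,None,fx=3.1,fy=3.1,interpolation=cv2.INTER_CUBIC),alpha=1.5))
E
```

```text
t 10.20 pos [0.3622 0.2415 0.108 ] jaw [-0.02   1.     0.003] fing [ 0.006  0.003 -1.   ] yaw jaw 1.5908 F [-0.1 -0.2 -1.9] w 0.0493 q [ 0.43  0.16  1.96  0.    1.01 -1.16]
```

View pics/sc10.png

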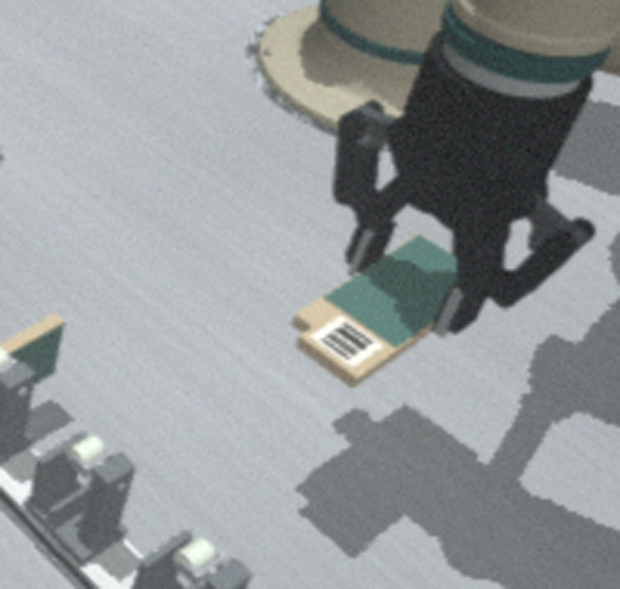

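```bash
cat >> h.py <<'E'
def tile_plane(d,c,r=.09,zr=.09,vis=True):
    """plane of tile top face near c: colours: green glaze + label/clay"""
    P=cloud(d);px=d["pixels"].astype(int)
    R_,G,B=px[...,0],px[...,1],px[...,2]
    col=((G-R_>8)&(G>=B)) | (R_-B>15)
    w=np.linalg.norm(P-np.array(c),axis=-1)
    m=np.isfinite(P[...,2])&col&(w<r)
    q=P[m];rng=np.random.default_rng(1);best=None
    for _ in range(400):
        a=q[rng.choice(len(q),3,replace=False)];n=np.cross(a[1]-a[0],a[2]-a[0]);l=np.linalg.norm(n)
        if l<1e-5: continue
        n/=l;i=abs((q-a[0])@n)<.002
        if best is None or i.sum()>best.sum(): best=i
    ctr=q[best].mean(0);n=np.linalg.svd(q[best]-ctr)[2][2];n*=np.sign(n[2])
    print("plane n",n.round(3),"elev %.1f deg"%np.degrees(np.arcsin(n[2])),"inl",best.sum(),len(q),"ctr",ctr.round(4))
    return ctr,n,q[best]
E
python3 - <<'E'
from h import *
d=load("scene","10");c,n,q=tile_plane(d,(.38,.24,.128));print(np.percentile(q,[1,99],axis=0).round(4))
E
```

```text
plane n [0.008 0.001 1.   ] elev 89.6 deg inl 1054 1125 ctr [0.3808 0.2403 0.1343]
[[0.3182 0.2175 0.1321]
 [0.4447 0.2674 0.1363]]
```

Emit:
arm_command:
  commands:
    - [4,[3,0.7,1],0]
    - [4,[4.2,1,0],0]
    - [4,[4.2,1,0],0]
    - [4,[4.2,1.2,0],0]
    - [4,[4.2,1,0],0]
    - [4,[3,0.7,0],0]
    - [4,[1.4,0.3,0],0]
    - [4,[0,0,0],0]
    - [4,[0,0,0],0]

```text
clock: 11.15
position: [0.6002, 0.2987, 0.1127]
ee_rot: [0.496, -0.494, -0.503, 0.507]
contact_force: [-0.2, -0.2, -2.4]
width: 0.049
```

```bash
python3 - <<'E'
from h import *
st();d=grab("scene","11");c=d["pixels"][180:400,340:560,::-1]
cv2.imwrite("pics/sc11.png",cv2.convertScaleAbs(cv2.resize(c,None,fx=2.7,fy=2.7,interpolation=cv2.INTER_CUBIC),alpha=1.5))
s,q=None,None
c,n,q=tile_plane(d,(.62,.30,.14));print(np.percentile(q,[1,99],axis=0).round(4))
E
```

```text
t 11.15 pos [0.6002 0.2987 0.1127] jaw [-0.02   1.    -0.002] fing [-0.005 -0.002 -1.   ] yaw jaw 1.5905 F [-0.2 -0.2 -2.4] w 0.0490 q [ 0.36  0.49  1.44  0.    1.22 -1.23]
plane n [0.02  0.007 1.   ] elev 88.8 deg inl 1753 1886 ctr [0.6257 0.2981 0.1383]
[[0.5704 0.2751 0.1358]
 [0.6825 0.3245 0.1406]]
```

View pics/sc11.png

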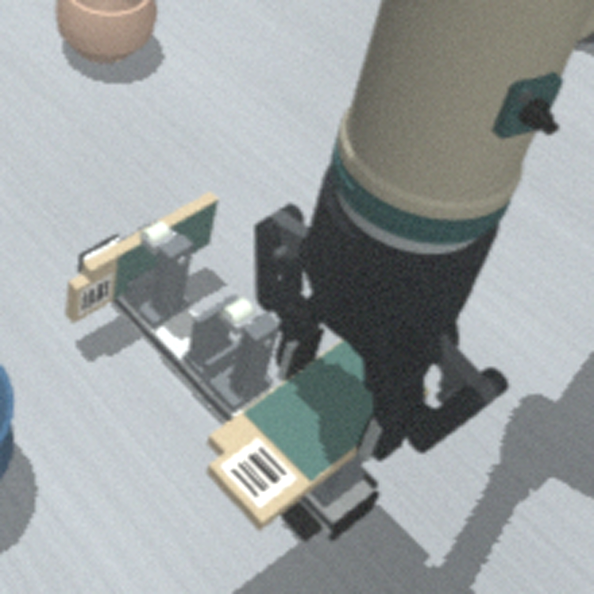

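Emit:
arm_command:
  commands:
    - [4,[0.4,0,-1.5],0]
    - [4,[0,0,-1.5],0]
    - [4,[0,0,-0.7],0]
    - [4,[0,0,-0.4],0]
    - [4,[0,0,-0.4],0]
    - [4,[0,0,-0.4],0]
    - [4,[0,0,0],0]

```text
clock: 11.9
position: [0.6073, 0.2988, 0.0681]
ee_rot: [-0.494, 0.496, 0.506, -0.504]
contact_force: [0.5, -3.0, 5.1]
width: 0.0492
```

```bash
python3 - <<'E'
from h import *
st();d=grab("scene","12");c=d["pixels"][180:400,340:560,::-1]
cv2.imwrite("pics/sc12.png",cv2.convertScaleAbs(cv2.resize(c,None,fx=2.7,fy=2.7,interpolation=cv2.INTER_CUBIC),alpha=1.5))
c,n,q=tile_plane(d,(.63,.30,.09));print(np.percentile(q,[1,99],axis=0).round(4))
E
```

```text
t 11.90 pos [0.6073 0.2988 0.0681] jaw [-0.02   1.    -0.001] fing [ 0.004 -0.    -1.   ] yaw jaw 1.5912 F [ 0.5 -3.   5.1] w 0.0492 q [ 0.36  0.53  1.49 -0.    1.12 -1.23]
plane n [0.313 0.003 0.95 ] elev 71.7 deg inl 1641 1817 ctr [0.6313 0.2982 0.0875]
[[0.5848 0.275  0.0701]
 [0.683  0.324  0.103 ]]
```

View pics/sc12.png

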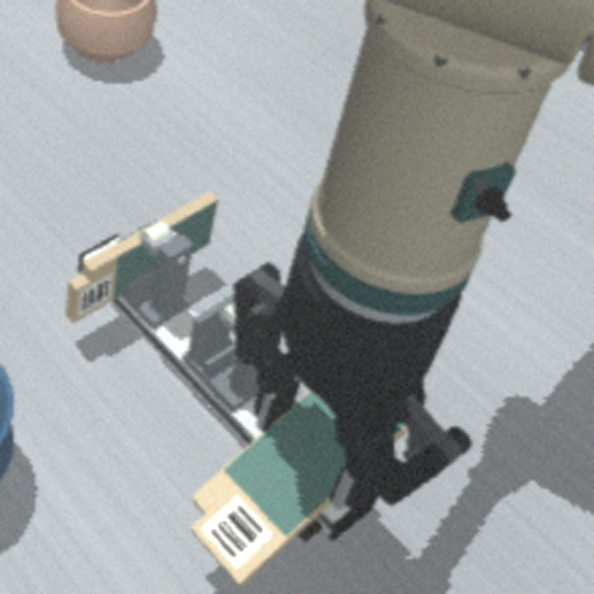

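Emit:
arm_command:
  commands:
    - [4,[-0.1,0,-0.4],0]
    - [4,[-0.1,0,-0.4],0]
    - [4,[-0.1,0,-0.4],0]
    - [4,[0,0,0],0]

```text
clock: 12.35
position: [0.6065, 0.299, 0.057]
ee_rot: [-0.493, 0.497, 0.507, -0.503]
contact_force: [4.4, -2.4, 5.7]
width: 0.0494
```

```bash
python3 - <<'E'
from h import *
st();d=grab("scene","13")
c,n,q=tile_plane(d,(.63,.30,.08));print(np.percentile(q,[1,99],axis=0).round(4))
E
```

```text
t 12.35 pos [0.6065 0.299  0.057 ] jaw [-0.02  1.    0.  ] fing [ 0.008  0.    -1.   ] yaw jaw 1.5912 F [ 4.4 -2.4  5.7] w 0.0494 q [ 0.36  0.54  1.5  -0.    1.09 -1.23]
plane n [0.616 0.002 0.788] elev 52.0 deg inl 1515 1677 ctr [0.6256 0.2979 0.0705]
[[0.5897 0.275  0.0369]
 [0.6684 0.3241 0.099 ]]
```

Emit:
arm_command:
  commands:
    - [4,[-0.1,0,-0.4],0]
    - [4,[0,0,-0.3],0]
    - [4,[0,0,0],0]

```text
clock: 12.7
position: [0.6064, 0.2999, 0.0504]
ee_rot: [-0.493, 0.497, 0.508, -0.502]
contact_force: [4.6, -1.1, 4.8]
width: 0.0494
```

```bash
python3 - <<'E'
from h import *
st();d=grab("scene","14")
c,n,q=tile_plane(d,(.63,.30,.07));print(np.percentile(q,[1,99],axis=0).round(4))
E
```

```text
t 12.70 pos [0.6064 0.2999 0.0504] jaw [-0.02   1.     0.002] fing [ 0.01   0.002 -1.   ] yaw jaw 1.5909 F [ 4.6 -1.1  4.8] w 0.0494 q [ 0.36  0.54  1.51 -0.    1.08 -1.23]
plane n [ 0.733 -0.003  0.68 ] elev 42.8 deg inl 1412 1549 ctr [0.6219 0.2985 0.0625]
[[0.5915 0.276  0.0217]
 [0.6597 0.3245 0.0955]]
```

Emit:
arm_command:
  commands:
    - [4,[0.1,0,1],0]
    - [4,[0,0,3],0]
    - [4,[0,0,4],0]
    - [4,[0,0,4],0]
    - [4,[0,0,3],0]
    - [4,[0,0,0],0]
  grip_force: 60

```text
clock: 13.35
position: [0.6053, 0.3005, 0.2033]
ee_rot: [-0.494, 0.496, 0.508, -0.502]
contact_force: [0.9, -0.5, -1.7]
width: 0.0485
```

```bash
python3 - <<'E'
from h import *
st();d=grab("scene","15")
c,n,q=tile_plane(d,(.62,.30,.21));print(np.percentile(q,[1,99],axis=0).round(4))
c=d["pixels"][120:400,340:640,::-1]
cv2.imwrite("pics/sc15.png",cv2.convertScaleAbs(cv2.resize(c,None,fx=2,fy=2,interpolation=cv2.INTER_CUBIC),alpha=1.5))
E
```

```text
t 13.35 pos [0.6053 0.3005 0.2033] jaw [-0.02   1.     0.004] fing [ 0.01   0.004 -1.   ] yaw jaw 1.5909 F [ 0.9 -0.5 -1.7] w 0.0485 q [ 0.36  0.43  1.3   0.    1.4  -1.23]
plane n [ 0.722 -0.009  0.692] elev 43.8 deg inl 2255 2426 ctr [0.619  0.299  0.2176]
[[0.5841 0.2762 0.1754]
 [0.6595 0.3255 0.2537]]
```

View pics/sc15.png

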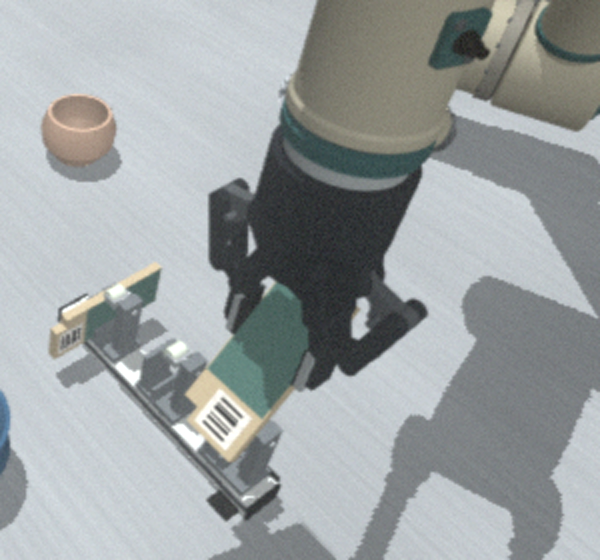

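```bash
cat >> h.py <<'E'
def label(d,c,r=.09):
    ctr,n,q=tile_plane(d,c,r)
    P=cloud(d);px=d["pixels"].astype(int)
    near=np.isfinite(P[...,2])&(np.linalg.norm(P-np.array(c),axis=-1)<r)&(abs((P-ctr)@n)<.006)
    sat=px.max(-1)-px.min(-1)
    w=(near&(sat<24)&(px.min(-1)>85)).astype(np.uint8)
    w=cv2.morphologyEx(w,cv2.MORPH_CLOSE,np.ones((5,5),np.uint8))
    k,l,s,ce=cv2.connectedComponentsWithStats(w)
    i=1+np.argmax(s[1:,4]);cnt,_=cv2.findContours((l==i).astype(np.uint8),cv2.RETR_EXTERNAL,cv2.CHAIN_APPROX_NONE)
    (uv,sz,a)=cv2.minAreaRect(cnt[0]);
    K=d["intrinsics"];rr=d["R"].T@np.array([(uv[0]-K[0,2])/K[0,0],(uv[1]-K[1,2])/K[1,1],1]);o=-d["R"].T@d["t"]
    X=o+rr*((ctr-o)@n)/(rr@n)
    qq=P[l==i];qq=qq[np.isfinite(qq[:,2])]
    print("label px",np.round(uv,1),np.round(sz,1),"X",X.round(4),"mean",qq.mean(0).round(4),"span",(np.percentile(qq,98,0)-np.percentile(qq,2,0)).round(3))
    return X,n
E
python3 - <<'E'
from h import *
d=load("scene","15");X,n=label(d,(.62,.30,.21))
print("X-TCP",X-np.array([.6053,.3005,.2033]))
E
```

```text
plane n [ 0.722 -0.009  0.692] elev 43.8 deg inl 2255 2426 ctr [0.619  0.299  0.2176]
label px [453.5 316.5] [49.5 48.1] X [0.6376 0.2979 0.1982] mean [0.645  0.3067 0.189 ] span [0.039 0.05  0.038]
X-TCP [ 0.03226114 -0.00255714 -0.0050869 ]
```

```bash
cat >> h.py <<'E'
def onplane(d,u,v,ctr,n):
    K=d["intrinsics"];rr=d["R"].T@np.array([(u-K[0,2])/K[0,0],(v-K[1,2])/K[1,1],1]);o=-d["R"].T@d["t"]
    return o+rr*((ctr-o)@n)/(rr@n)
E
python3 - <<'E'
from h import *
d=load("scene","15");c,n,q=tile_plane(d,(.62,.30,.21))
X=onplane(d,451,329,c,n);print(X,X-np.array([.6053,.3005,.2033]))
x=np.cross(n,np.cross([0,0,-1.],n));x/=np.linalg.norm(x);s=(q-X)@x;print(np.percentile(s,[1,99]),np.percentile((q-X)@np.cross(x,n),[1,99]))
E
```

```text
plane n [ 0.722 -0.009  0.692] elev 43.8 deg inl 2255 2426 ctr [0.619  0.299  0.2176]
[0.64773519 0.3058706  0.18770198] [ 0.04243519  0.0053706  -0.01559802]
[-0.09141766  0.01703042] [-0.01958114  0.03016798]
```

Emit:
arm_command:
  commands:
    - [4,[0,-3,0],0]
    - [4,[0,-4.5,0],0.02]
    - [4,[0,-4.7,0],0.02]
    - [4,[0,-4.7,0],0.02]
    - [4,[0,-4.7,0],0]
    - [4,[0,-4.7,0],0]
    - [4,[0,-4.7,0],0]
    - [4,[0,-4.7,0],0]
    - [4,[0,-4.7,0],0]
    - [4,[0,-4,0],0]
    - [4,[0,-3,0],0]
    - [4,[0,0,0],0]

```text
clock: 14.6
position: [0.6015, -0.1785, 0.1945]
ee_rot: [0.482, -0.48, -0.517, 0.52]
contact_force: [-0.8, 0.3, -1.7]
width: 0.0483
```

```bash
python3 - <<'E'
from h import *
st()
for n in("scene","top"):
    d=grab(n,"16")
    c=d["pixels"][60:300,150:470,::-1] if n=="scene" else d["pixels"][30:270,280:560,::-1]
    cv2.imwrite(f"pics/{n}16c.png",cv2.convertScaleAbs(cv2.resize(c,None,fx=2.4,fy=2.4,interpolation=cv2.INTER_CUBIC),alpha=1.5))
E
```

```text
t 14.60 pos [ 0.6015 -0.1785  0.1945] jaw [-0.075  0.997 -0.   ] fing [-0.004 -0.    -1.   ] yaw jaw 1.6461 F [-0.8  0.3 -1.7] w 0.0483 q [-0.4   0.37  1.42 -0.    1.35 -2.04]
```

View pics/scene16c.png

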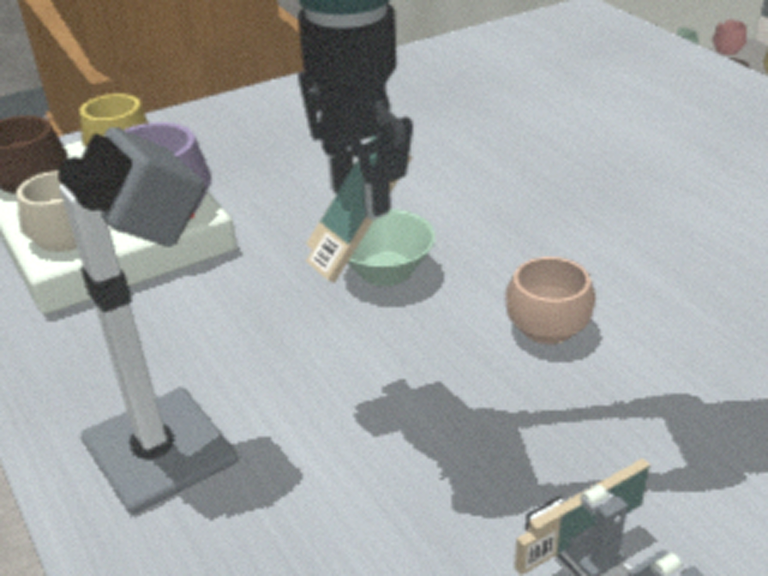

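View pics/top16c.png

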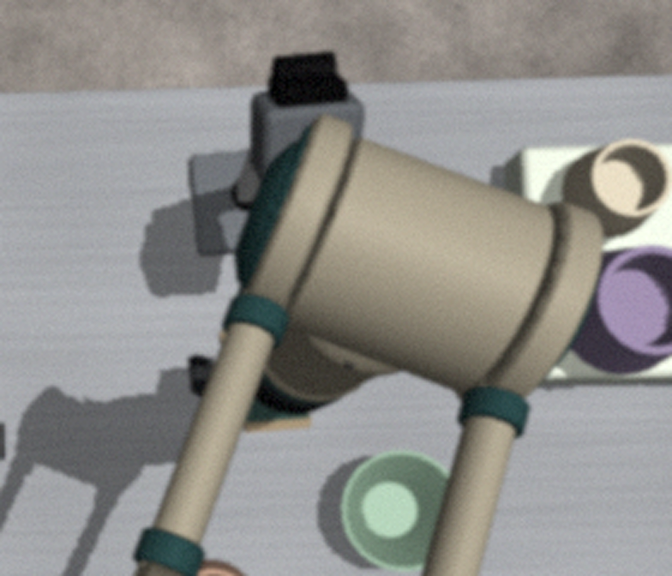

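```bash
python3 - <<'E'
from h import *
d=load("top","16");P=cloud(d)
q=P[np.isfinite(P[...,2])&(P[...,0]<.9)&(P[...,0]>.45)&(P[...,1]<0)&(P[...,1]>-.5)]
for z0 in np.arange(.2,.7,.05):
    r=q[(q[:,2]>z0)&(q[:,2]<z0+.05)]
    if len(r): print(z0.round(2),len(r),"x",np.percentile(r[:,0],[1,99]).round(3),"y",np.percentile(r[:,1],[1,99]).round(3))
d=load("scene","16");P=cloud(d)
q=P[np.isfinite(P[...,2])&(P[...,0]<.9)&(P[...,0]>.4)&(P[...,1]<0)&(P[...,1]>-.5)]
for z0 in np.arange(.1,.6,.05):
    r=q[(q[:,2]>z0)&(q[:,2]<z0+.05)&(q[:,0]<.735)]
    if len(r): print("S",z0.round(2),len(r),"x",np.percentile(r[:,0],[1,99]).round(3),"y",np.percentile(r[:,1],[1,99]).round(3))
E
```

```text
0.2 47 x [0.561 0.778] y [-0.196 -0.153]
0.25 525 x [0.561 0.834] y [-0.234 -0.124]
0.3 1181 x [0.568 0.83 ] y [-0.236 -0.109]
0.35 167 x [0.565 0.583] y [-0.189 -0.146]
0.4 306 x [0.566 0.59 ] y [-0.194 -0.143]
0.45 343 x [0.568 0.592] y [-0.184 -0.143]
0.5 355 x [0.565 0.589] y [-0.182 -0.143]
0.55 6785 x [0.481 0.647] y [-0.227 -0.085]
0.6 12330 x [0.451 0.641] y [-0.228 -0.058]
0.65 334 x [0.45  0.465] y [-0.097 -0.054]
S 0.1 49 x [0.642 0.667] y [-0.5   -0.492]
S 0.15 407 x [0.617 0.656] y [-0.201 -0.15 ]
S 0.2 592 x [0.581 0.624] y [-0.208 -0.14 ]
S 0.25 721 x [0.574 0.621] y [-0.238 -0.114]
S 0.3 841 x [0.582 0.64 ] y [-0.239 -0.111]
S 0.35 1067 x [0.573 0.64 ] y [-0.193 -0.141]
S 0.4 1188 x [0.576 0.64 ] y [-0.188 -0.142]
S 0.45 1285 x [0.578 0.642] y [-0.186 -0.143]
S 0.5 2 x [0.623 0.63 ] y [-0.152 -0.148]
```

Emit:
arm_command:
  commands:
    - [4,[0.6,-2,-0.4],0]
    - [4,[0.6,-1.5,-0.3],0]
    - [4,[0,-0.4,-0.1],0]
    - [4,[0,0,0],0]
    - [4,[0,0,0],0]

```text
clock: 15.2
position: [0.615, -0.213, 0.1892]
ee_rot: [-0.48, 0.479, 0.52, -0.519]
contact_force: [0.4, 0.0, -2.1]
width: 0.0482
```

```bash
python3 - <<'E'
from h import *
st()
d=grab("scene","17");c=d["pixels"][100:200,200:340,::-1]
cv2.imwrite("pics/scene17c.png",cv2.convertScaleAbs(cv2.resize(c,None,fx=5.5,fy=5.5,interpolation=cv2.INTER_CUBIC),alpha=1.5))
c,n,q=tile_plane(d,(.64,-.21,.19),r=.07);print(np.percentile(q,[1,99],axis=0).round(4))
w=np.array([np.cos(.068)*np.cos(np.radians(40)),np.sin(.068)*np.cos(np.radians(40)),np.sin(np.radians(40))]);print("ang to window",np.degrees(np.arccos(n@w)))
E
```

```text
t 15.20 pos [ 0.615  -0.213   0.1892] jaw [-0.08   0.997  0.001] fing [-0.001  0.001 -1.   ] yaw jaw 1.6508 F [ 0.4  0.  -2.1] w 0.0482 q [-0.44  0.41  1.38  0.    1.36 -2.09]
plane n [0.732 0.036 0.681] elev 42.9 deg inl 418 483 ctr [ 0.6357 -0.2136  0.1962]
[[ 0.6053 -0.2373  0.161 ]
 [ 0.668  -0.1849  0.2299]]
ang to window 3.008749228519526
```

View pics/scene17c.png

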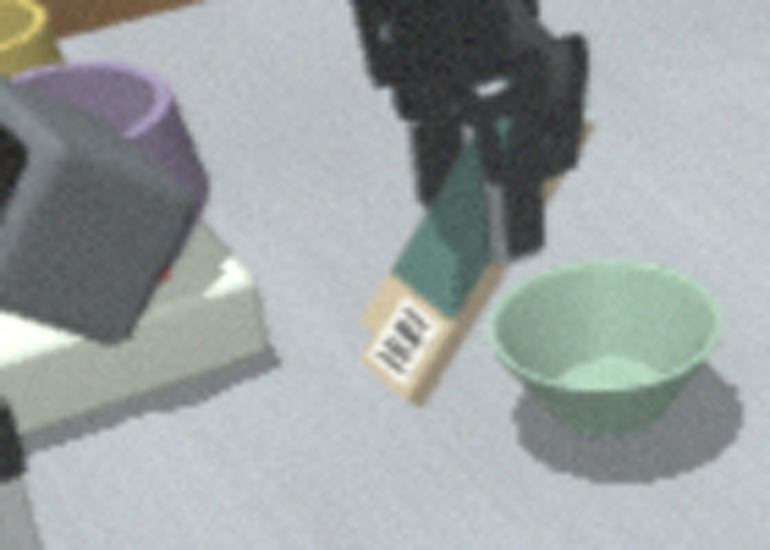

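```bash
python3 - <<'E'
from h import *
d=load("scene","17");c,n,q=tile_plane(d,(.64,-.21,.19),r=.07)
X=onplane(d,405/5.5+200-.4,340/5.5+100-.4,c,n);print("label",X)
V=np.array([.6564,-.2102,.17]);a=np.radians(40);y=.068
zx=np.array([np.cos(a)*np.cos(y),np.cos(a)*np.sin(y),np.sin(a)]);yy=np.array([-np.sin(y),np.cos(y),0]);xx=np.cross(yy,zx)
print("in view frame x,y,z mm",(np.array([xx,yy,zx])@(X-V)*1000).round(1))
# head face check: predicted window centre and head depth
print("window",V+.13*zx)
d0=load("scene");P=cloud(d0)
for nme in("top","scene"):
    d=load(nme);P=cloud(d);m=np.isfinite(P[...,2])&(P[...,0]>.72)&(P[...,0]<.86)&(P[...,1]>-.26)&(P[...,1]<-.15)&(P[...,2]>.2)
    r=(P[m]-V)
    print(nme,"along z",np.percentile(r@zx,[1,99]).round(4),"y",np.percentile(r@yy,[2,98]).round(4),"x",np.percentile(r@xx,[2,98]).round(4))
E
```

```text
plane n [0.732 0.036 0.681] elev 42.9 deg inl 418 483 ctr [ 0.6357 -0.2136  0.1962]
label [ 0.6564313  -0.20468917  0.17341181]
in view frame x,y,z mm [-2.4  5.5  2.5]
window [ 0.75575562 -0.20343338  0.25356239]
top along z [0.1315 0.2179] y [-0.0334  0.0366] x [-0.0304  0.0191]
scene along z [0.1371 0.2198] y [-0.0226  0.036 ] x [-0.0305  0.0852]
```

Emit:
arm_command:
  commands:
    - [4,[0,-0.5,-0.3],0]
    - [4,[0,0,0],0]
    - [4,[0,0,0],0]
    - [4,[0,0,0],0]
    - [4,[0,0,0],0]
    - [4,[0,0,0],0]

```text
clock: 15.85
position: [0.6152, -0.2185, 0.1866]
ee_rot: [-0.48, 0.48, 0.52, -0.52]
contact_force: [-0.2, 0.4, -0.8]
width: 0.0486
```

```bash
python3 - <<'E'
from h import *
s,_=st();print("qd",np.round(s["qd"],3))
d=grab("scene","18");cv2.imwrite("pics/scene18b.png",cv2.convertScaleAbs(d["pixels"][:,:,::-1],alpha=1.4))
c,n,q=tile_plane(d,(.64,-.215,.19),r=.07)
P=cloud(d);P0=cloud(load("scene"));px=d["pixels"].astype(int)
for nm,(x,y,r) in dict(round=(.40,-.142,.07),blue=(.766,.145,.075),bowl=(.4935,-.332,.08)).items():
    o=[]
    for A in(P0,P):
        m=np.isfinite(A[...,2])&(np.hypot(A[...,0]-x,A[...,1]-y)<r)&(A[...,2]>.02)&(A[...,2]<.09);o.append(A[m].mean(0))
    print(nm,"shift mm",((o[1]-o[0])*1000).round(1))
clay=px[...,0]-px[...,2]>20
for A,D in((P0,load("scene")),(P,d)):
    pp=D["pixels"].astype(int);m=np.isfinite(A[...,2])&(pp[...,0]-pp[...,2]>20)&(abs(A[...,1]-.1125)<.02)&(A[...,0]>.47)&(A[...,0]<.66)&(A[...,2]>.07)&(A[...,2]<.09)
    print("right tile",m.sum(),A[m].mean(0).round(4))
E
```

```text
t 15.85 pos [ 0.6152 -0.2185  0.1866] jaw [-0.08   0.997  0.   ] fing [ 0.  0. -1.] yaw jaw 1.6507 F [-0.2  0.4 -0.8] w 0.0486 q [-0.45  0.41  1.38  0.    1.35 -2.1 ]
qd [-0.002  0.    -0.    -0.    -0.001  0.   ]
plane n [0.728 0.042 0.685] elev 43.2 deg inl 407 478 ctr [ 0.6354 -0.219   0.1939]
round shift mm [0.  0.1 0. ]
blue shift mm [-0.  -0.1 -0.1]
bowl shift mm [ 0.   0.  -0.1]
right tile 171 [0.57   0.1121 0.079 ]
right tile 175 [0.5701 0.1121 0.0789]
```

View pics/scene18b.png

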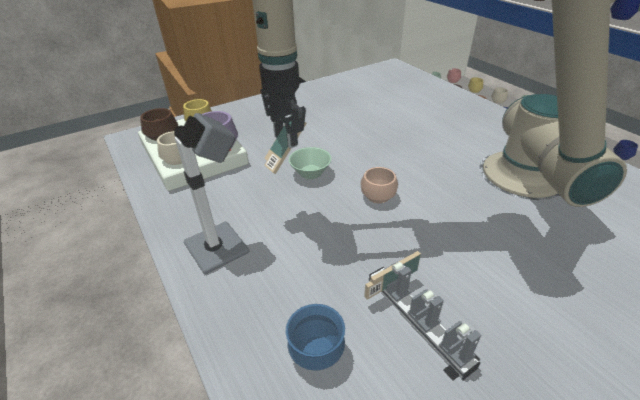

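The label (about px 273, 161) is held below the reader window. The arm is still, the pots have not moved, and the right-hand tile is seated at px 393, 274. I'm handing in.

```bash
python3 -c "
from rig import manip;print(manip.sign_off())"
```

```text
the job is handed in; nothing more can be done
None
```

I handed in the job at 15.9 s with the left-hand tile held still under the reader, label up and facing the window. The sign-off gave no verdict.

**What I did**
- I gripped the tile by its unnotched end and pulled it straight up out of the catch.
- The moves only allow a turn about vertical, so I could not tilt the tile with the wrist. I set it down on its long edge, tipped it onto its back with a finger, and re-gripped it by its two long edges, about 19 mm from the tile's middle on the unlabelled side.
- I then tilted it about 47° in the fingers by pressing its free end down on the left holder's post.
- I tightened the grip to 60 N and carried the tile to the reader.

**Last checks**

| Check | Result |
|---|---|
| Angle between label face and window direction | about 3° |
| Label centre relative to view centre | about 6 mm sideways and 2–3 mm in depth, before a final 5 mm sideways and 3 mm down correction (not measured again) |
| Label to grip | about 66 mm, not covered by the fingers |
| Joint speeds | near zero |
| Pot shift | 0.1 mm or less |
| Right-hand tile | unmoved |

**What disagreed or went wrong**
- **Fingertip height:** the camera showed the fingertips about 14 mm above the reported TCP when closed and about 30 mm above it when open, not 17 mm ahead of it. My first attempt to tip the tile passed over it for that reason. I corrected from the images.
- **Bench contact:** while re-gripping, the fingertips pressed on the bench with about 38 N of measured force.
- **Tile orientation:** both tiles appeared to stand the same way round in the picture, although the text says they stand opposite ways. This did not affect the task.

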